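# Press two mended books in the lever-screw book press

## Task

Two small mended books must dry in the book press: lay the thick heavy one flat in the press's tray first, let go, and then lay the thin light one squarely on top of it, lengthwise like the tray. Then swing the press's arm fully home over them, screw its lever bolt clockwise until it is snug, and only then fold the lever down flat and let go. Leave everything else on the desk where it is.

Things in the scene. Friction and masses are not known exactly. Their poses are not given: they have to be found in the camera images.
- bed (a point): Centre of the tray floor of a small grey iron book press that stands on the desk and does not move; the floor is 10 mm above the desk. x (the tray's long way) points from the tray to the press's post, z up. Inside the low rim (6 mm high, 5 mm thick) the tray is 120 mm along x by 84 mm along y. The post, 24 mm thick, stands at x = +145 mm, y = 0; it carries a swing arm and is 111 mm high with the arm's hub and cap.
- swing (a joint): Swing arm of the press, turning on the upright post. 0 = fully home against its stop, the screw right above the tray centre; grows as the arm is swung away, anticlockwise seen from above, to 1.6 rad. Starts swung away. Slightly stiff (0.12 N m): it stays where it is left. Can be pushed with closed fingers on its flat side, or led by the lever.
- swing_mid (a point): Mid-thickness point on the swing arm's bar, 75 mm from the post axis and 96 mm above the desk. The bar is 18 mm wide and 18 mm high (top at 105 mm above the desk). x points from the screw towards the post, y is across the bar, z up; to swing the arm home push it towards its +y side (push on the -y side face).
- screw (a joint): Screw spindle through the end of the swing arm, upright, 145 mm from the post axis. The value grows clockwise seen from above (tightening) and the spindle sinks 4.2 mm per radian (fast thread). 0 = fully backed out, 2.4 rad = snug, at a hard stop. Turning takes 0.08 N m. Under it a sprung round pad (40 mm across, 1.2 N per mm) meets the top of the two stacked books about 7 mm below its backed-out height and then presses on them. It is turned by its upright lever like a key.
- flip (a joint): Flip lever on the screw's head. 0 = upright (open), 1.57 rad = folded down level (closed). At snug it folds towards the post and then lies along above the swing arm. Stiff (0.10 N m, about 2 N at its tip): stays where it is left.
- lever_pivot (a point): The lever's cross-pin, on the screw axis; at about 134 mm above the desk with the screw backed out, sinking with it to about 124 mm at snug. The axes turn with the lever: z points along the lever from the pin to its tip, x is the side towards which it folds, y is the pin's axis.
- lever_grip (a point): Point on the lever 50 mm from its pin, on the lever's middle plane, same axes as the pin point. The lever is a flat plain metal bar 66 mm long from pin to tip, 22 mm wide along y, 9 mm thick along x, standing upright at the start: pinch its flat faces (across x) from above near the grip point to turn it.
- thick_mid (a point): Centre of the thick, heavy little book bound in buff cloth, lying flat: 100 mm along x, 62 mm along y, 36 mm thick (z up), about 0.3 kg, four raised bands on the spine (-y side).
- thin_mid (a point): Centre of the thin, light little book bound in the same buff cloth, lying flat: 96 mm along x, 60 mm along y, 14 mm thick (z up), about 0.07 kg, plain spine.
- tome: Bystander: big old leather volume lying flat, 210 x 140 x 45 mm; origin under its centre.
- mug: Bystander: white mug, 76 mm across, 92 mm high; origin under its centre.
- stapler: Bystander: stapler, 130 x 36 x 51 mm; origin under its centre.
- penpot: Bystander: dark steel pen pot, 74 mm across, 100 mm high; origin under its centre.
- magnifier: Bystander: white hand magnifier lying flat, 90 mm round head at the origin, handle 140 mm to -x, 18 mm high.
- gluejar: Bystander: white glue jar, 60 mm across, 70 mm high; origin under its centre.
- tape: Bystander: tape dispenser, 140 x 50 x 74 mm; origin under its centre.
- pad: Sprung round pressing pad under the screw, 40 mm across and 8 mm thick, underside 4 mm below its origin; about 67 mm above the desk with the screw backed out. It does not turn with the screw.
Not all that is in view belongs to the job. Leave any green look-alike of the part that bears thick_mid alone.

How it is judged:
By the outcome, as a careful person would: the job done as asked, in the order asked, and still so for the second after the job is handed in, with the robot touching nothing.
It also fails if it takes over 72 s, if anything falls off the work surface, if the arm or the gripper's body presses on something with over 40 N, if the wrist force passes 120 N, or if a joint passes its speed limit or range.

## Robot

A 6-joint arm with a two-finger parallel gripper is mounted at the origin on the work surface. World frame = base frame: x ahead of the robot, y to its left, z up, the work surface at z = 0. Lengths are in m, angles in rad, forces in N, time in s.
With the tool pointing down it reaches from about 0.35 to 0.975 m from the base axis. Payload 4.9 kg.
Tool frame: the origin (TCP) lies between the finger pads; the fingertips stand 19 mm ahead of it and the grasp point (between the pads) is the TCP; z points along the fingers, y is the direction in which the jaws open and shut (so a half turn about z gives the same grasp; the last joint's range is limited). The gripper opens to 85 mm and grips with 20 to 120 N. Pads are 22 mm wide; open, the fingers measure 114 mm over their backs; the gripper's body (76 mm by 85 mm) begins 54 mm behind the grasp point. The pads swing forward as they close: fully open they stand 13 mm farther back than shut.
Start: joints at [1.187, 0.053, 1.613, -0, 1.476, -0.119], TCP at [0.164, 0.603, 0.229] pointing down, gripper open.
Joint ranges: [-3.01, 3.01], [-1.01, 2.22], [0.06, 2.58], [-1.02, 4.17], [0.09, 2.62], [-3.14, 3.14]. Speed limits (rad/s): [2.57, 2.57, 3.14, 3.14, 3.14, 3.14].

## Interface

Orientations are given as a unit quaternion [w, x, y, z].
In Python, from plant import state, grab_frame, calibration, job_done gives the robot as it stands. The module is installed in compiled form; this text tells all that it offers.
- The arm moves only by the tool servo_tool, never from a script. Its argument "deltas" is a list that holds one entry, the list of rows, each a list of 5 numbers: the finger opening in mm, from 0 to 85.4, then the shift along the world's x, y, z in mm, then the turn about the world's z in units of 6 degrees (1.0 is 6 degrees). A call has 1 to 5 rows; each row is the pose to reach, as a shift and turn from the pose commanded when the call began; what a row does not reach only later rows make up. A row lasts 1/8 s, in which the tool goes at most 62.5 mm and 10.7 degrees, less where a joint would pass 70% of its speed; a pose out of reach is approached as far as the arm can. A call with a gripper value outside its range is refused whole. The fingers move at their own pace and stop on an object; the grip force is fixed at half the most. Time passes only in rows, so rows that repeat a pose let the fingers close. It gives the time, the measured TCP pose, the force and the opening at its end, in the units of the state.
- state(): the state, without advancing time (a new reading comes with each control period).
- grab_frame(name): name is "scene" or "top"; returns the picture (420x560x3 uint8, red, green, blue); there is no depth.
- calibration(name): a dict with "intrinsics" (3x3 intrinsics, pixels), "world_from_camera" (4x4, takes a point from camera to world coordinates). Camera axes: x right, y down, z forward; pixel columns grow to the right and rows downward; lengths in m; the calibration is good to about 2 mm. A picture is of the moment at which its call begins. calibration takes no time and is no camera call.
- job_done(): hands the job in, once; it reports no verdict.
The state is a dict: "time": time; "joint_pos": joint angles; "joint_vel": joint speeds; "joint_efforts": joint torques, N m; "tool_pos": TCP position; "tool_rot": TCP orientation; "contact_force": force on the tool from outside, world axes, zero at the start; "ft_torque": the same for the moment, N m; "gripper_width": opening from 0.0 (shut) to 1.0 (fully open).
Only numpy, scipy, OpenCV 4.12 (cv2) and the standard library are available. Lean on these libraries where they do the work, as an engineer would, in place of code of your own. Each camera call takes 0.05 s, during which the arm holds its last target.

## Working session

There is one attempt and no reset: what is moved stays moved. The work goes in short steps, Python scripts to look and compute and a tool call to move; the robot and the scene stay as the last step left them, time stands still between calls to the robot, and variables do not carry over. Pictures are saved under pics/ and viewed, and the job is handed in when it is done.

Besides the shell and the picture viewer there is one more tool, called after "Request:" by a JSON object that holds its "fn" and its "kwargs", one argument or row to a line. servo_tool: Moves the arm, as the interface text tells. Its arguments: {"type":"object","properties":{"deltas":{"type":"array","items":{"type":"array","items":{"type":"array","items":{"type":"number"}}}}},"required":["deltas"]}

```bash
mkdir -p pics; cat > h.py <<'E'
import numpy as np, cv2
from plant import state, grab_frame, calibration, job_done
def save(name,img): cv2.imwrite('pics/'+name,cv2.cvtColor(img,cv2.COLOR_RGB2BGR))
def ray(cam,u,v):
    c=calibration(cam);K=np.array(c['intrinsics']);T=np.array(c['world_from_camera'])
    d=T[:3,:3]@np.linalg.solve(K,[u,v,1.]);return T[:3,3],d
def onz(cam,u,v,z):
    o,d=ray(cam,u,v);return o+d*(z-o[2])/d[2]
def proj(cam,p):
    c=calibration(cam);K=np.array(c['intrinsics']);T=np.linalg.inv(np.array(c['world_from_camera']))
    q=K@(T[:3,:3]@np.array(p)+T[:3,3]);return q[:2]/q[2]
E
python3 - <<'E'
from h import *
for n in('scene','top'):
    im=grab_frame(n);np.save(n+'0.npy',im);save(n+'0.png',im)
    c=calibration(n);print(n,np.round(c['intrinsics'],1).tolist(),np.round(c['world_from_camera'],3).tolist())
print(state())
E
```

```text
scene [[391.6, 0.0, 279.0], [0.0, 391.6, 208.3], [0.0, 0.0, 1.0]] [[-0.331, 0.579, -0.745, 1.438], [0.943, 0.184, -0.277, 0.278], [-0.023, -0.794, -0.607, 0.894], [0.0, 0.0, 0.0, 1.0]]
top [[409.6, 0.0, 278.8], [0.0, 409.6, 209.1], [0.0, 0.0, 1.0]] [[0.021, -0.992, 0.121, 0.399], [-0.999, -0.024, -0.023, -0.071], [0.026, -0.121, -0.992, 1.124], [0.0, 0.0, 0.0, 1.0]]
{'time': 0.1, 'joint_pos': array([ 1.18697589e+00,  5.33284490e-02,  1.61416196e+00, -6.41196954e-05,
        1.47600667e+00, -1.19039286e-01]), 'joint_vel': array([ 1.04075503e-03, -1.25418370e-03, -1.53773974e-03, -8.07458369e-04,
        2.49724261e-03, -1.49919016e-05]), 'joint_efforts': array([ 5.42353773e-04, -3.94899380e+01, -3.71364498e+01, -2.65323609e-05,
        3.95374722e-03,  2.99665180e-05]), 'tool_pos': array([0.16338528, 0.60267072, 0.2275595 ]), 'tool_rot': array([-2.05989964e-04,  1.32001075e-01,  9.91249115e-01, -9.30210239e-04]), 'contact_force': array([ 0.07734542,  1.18390784, -0.43407967]), 'ft_torque': array([ 0.06161077, -0.01615909, -0.00082734]), 'gripper_width': 1.0012903227529915}
```

View pics/scene0.png

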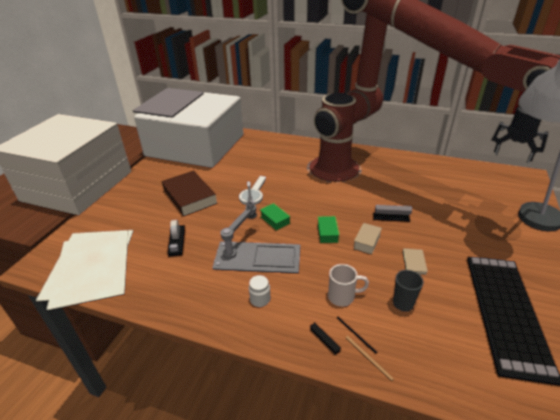

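View pics/top0.png

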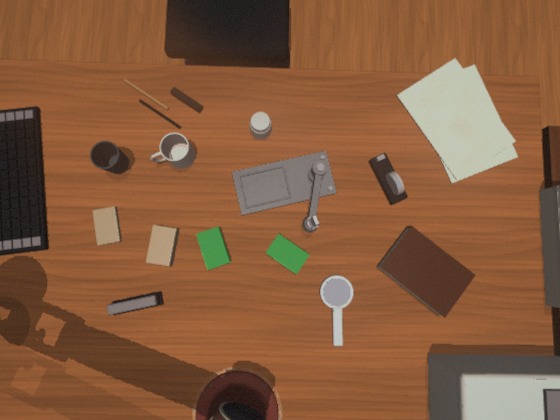

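```bash
python3 - <<'E'
from h import *
t=np.load('top0.npy');s=np.load('scene0.npy')
a=cv2.resize(t[140:290,80:350],None,fx=2.9,fy=2.9,interpolation=cv2.INTER_CUBIC)
b=cv2.resize(s[170:320,190:450],None,fx=3,fy=3,interpolation=cv2.INTER_CUBIC)
save('ct.png',a);save('cs.png',b)
for n,im in(('top',t),('scene',s)):
    hsv=cv2.cvtColor(im,cv2.COLOR_RGB2HSV)
    for nm,p in(('top',[(107,225),(162,246),(265,187),(240,160)]),('scene',[(368,234),(414,258),(275,257)])):
        if nm==n: print(n,[(q,im[q[1],q[0]].tolist(),hsv[q[1],q[0]].tolist()) for q in p])
E
```

```text
top [((107, 225), [174, 149, 119], [16, 81, 174]), ((162, 246), [183, 157, 126], [16, 79, 183]), ((265, 187), [133, 125, 122], [8, 21, 133]), ((240, 160), [160, 102, 62], [12, 156, 160])]
scene [((368, 234), [184, 158, 123], [17, 85, 184]), ((414, 258), [184, 159, 123], [18, 85, 184]), ((275, 257), [132, 128, 125], [13, 14, 132])]
```

View pics/ct.png

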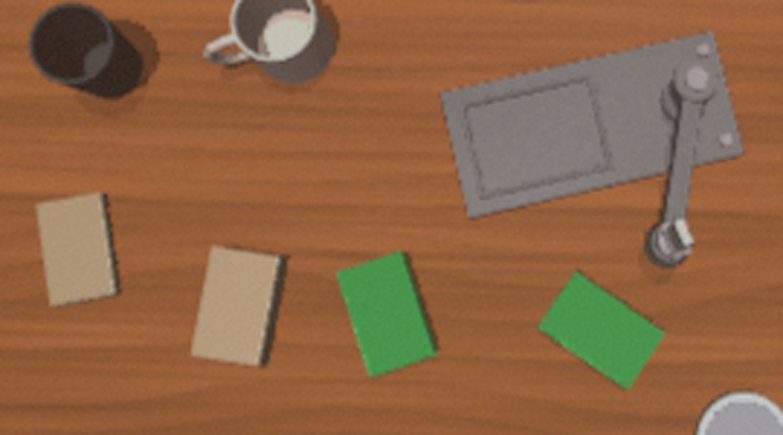

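View pics/cs.png

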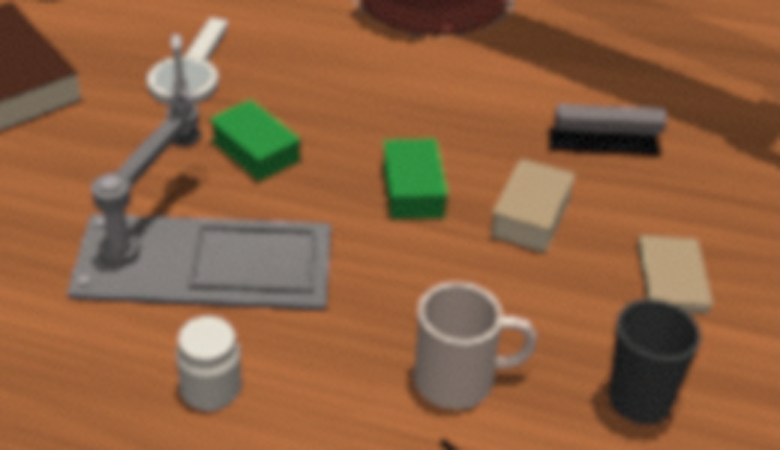

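```bash
python3 - <<'E'
from h import *
t=np.load('top0.npy')
hsv=cv2.cvtColor(t,cv2.COLOR_RGB2HSV)
for nm,(u,v),z in(('thick',(162,246),.036),('thin',(107,225),.014)):
    roi=np.zeros(t.shape[:2],np.uint8);roi[v-32:v+33,u-28:u+29]=1
    m=((hsv[...,1]<115)&(hsv[...,2]>140)).astype(np.uint8)*roi
    n,l,st,c=cv2.connectedComponentsWithStats(m);k=1+np.argmax(st[1:,4])
    cn=max(cv2.findContours((l==k).astype(np.uint8),0,1)[0],key=cv2.contourArea)
    P=np.array([onz('top',*p[0],z)[:2] for p in cn])*1000
    r=cv2.minAreaRect(P.astype(np.float32));print(nm,st[k],r, cv2.boxPoints(r).round().tolist())
def ct(x,y): return 80+(x+.5)/2.9-.5,140+(y+.5)/2.9-.5
print('base',[np.round(onz('top',*ct(*p),.010)[:2]*1000).tolist() for p in[(443,93),(712,32),(743,153),(470,216)]])
print('tray',[np.round(onz('top',*ct(*p),.016)[:2]*1000).tolist() for p in[(467,108),(588,80),(610,170),(483,198)]])
print('post',onz('top',*ct(697,78),.111)*1000)
print('scrw',onz('top',*ct(667,246),.105)*1000)
for p in [(.164,.603)]: pass
# fine crops of tray
save('tray.png',cv2.resize(t[145:220,225:345],None,fx=6.5,fy=6.5,interpolation=cv2.INTER_CUBIC))
g=np.clip((t[145:220,225:345].astype(float)-60)*1.6,0,255).astype(np.uint8)
save('tray2.png',cv2.resize(g,None,fx=6.5,fy=6.5,interpolation=cv2.INTER_CUBIC))
E
```

```text
thick [146 225  30  41 913] ((429.7056884765625, 213.1905517578125), (61.99203109741211, 100.71487426757812), 82.52843475341797) [[376.0, 189.0], [476.0, 176.0], [484.0, 237.0], [384.0, 250.0]]
thin [ 93 206  26  40 802] ((479.1741638183594, 368.5479431152344), (97.11246490478516, 59.72502517700195), 12.29323673248291) [[425.0, 387.0], [438.0, 329.0], [533.0, 350.0], [520.0, 408.0]]
base [[636.0, 34.0], [703.0, -223.0], [586.0, -253.0], [519.0, 4.0]]
tray [[621.0, 10.0], [651.0, -104.0], [565.0, -127.0], [536.0, -8.0]]
post [ 634.14384284 -196.24825762  111.        ]
scrw [ 486.99947142 -172.42778799  105.        ]
```

View pics/tray2.png

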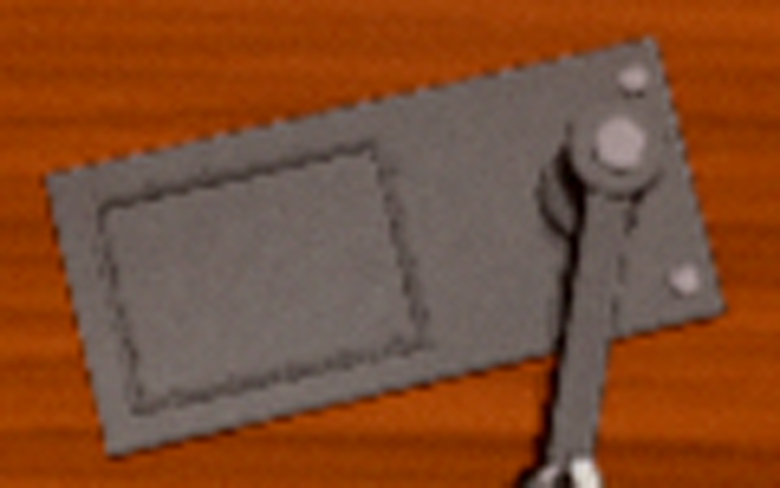

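The top view shows four candidates. The buff books are at (162,246) and (107,225), and the green look-alikes are at (212,248) and (288,253). The one at (162,246) has the tall side face in the scene view and measures 62×101 mm at z=36 mm, so it is the thick book. The one at (107,225) measures 60×97 mm at z=14 mm, so it is the thin book. I'm leaving the green ones alone.

The tray centre comes out at about (596,-56), with the post direction at -75.4°. The tray outline and the post position agree on this.

Request:
{"fn": "servo_tool", "kwargs": {
  "deltas": [
    [[85,266,-390,-60,1.3],[85,266,-390,-60,1.3],[85,266,-390,-60,1.3],[85,266,-390,-60,1.3],[85,266,-390,-60,1.3]]
  ]
}}

```text
time: 0.72
tool_pos: [0.3388, 0.3452, 0.1887]
tool_rot: [0.0, 0.064, 0.998, -0.0]
contact_force: [0.2, 0.1, -0.2]
gripper_width: 0.997
```

Request:
{"fn": "servo_tool", "kwargs": {
  "deltas": [
    [[85,91,-133,-60,0],[85,91,-133,-60,0],[85,91,-133,-90,0],[85,91,-133,-110,0],[85,91,-133,-110,0]]
  ]
}}

```text
time: 1.35
tool_pos: [0.4274, 0.2129, 0.0768]
tool_rot: [-0.003, 0.065, 0.998, -0.001]
contact_force: [0.4, 0.3, -0.4]
gripper_width: 0.995
```

```bash
python3 - <<'E'
from h import *
for n in('scene','top'):
    im=grab_frame(n)
    (u,v)=proj(n,[.43,.213,.036]); u=int(u);v=int(v)
    c=im[max(0,v-60):v+50,max(0,u-80):u+80];save('a_'+n+'.png',cv2.resize(c,None,fx=4,fy=4,interpolation=cv2.INTER_CUBIC))
s=state();print(s['tool_pos'],s['tool_rot'],s['contact_force'])
a=cv2.imread('pics/a_scene.png');b=cv2.imread('pics/a_top.png');h=min(len(a),len(b))
cv2.imwrite('pics/a.png',cv2.resize(np.vstack([a,b]),None,fx=.65,fy=.65))
E
```

```text
[0.42933809 0.21440797 0.07979209] [1.51014766e-04 6.40825908e-02 9.97944582e-01 1.04713096e-04] [ 0.3092039  -0.79169266 -0.26079568]
```

View pics/a.png

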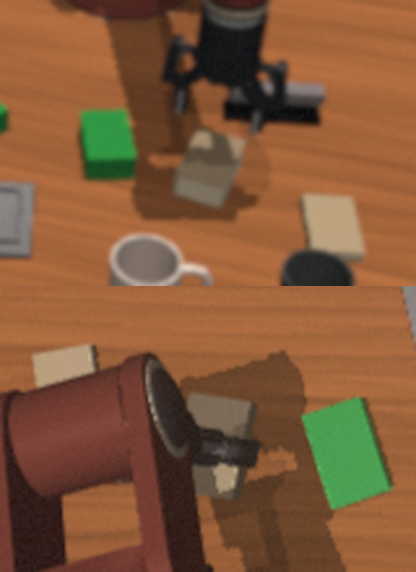

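Request:
{"fn": "servo_tool", "kwargs": {
  "deltas": [
    [[85,0,-1,-30,0],[85,0,-1,-50,0],[85,0,-1,-50,0],[50,0,-1,-50,0],[50,0,-1,-50,0]]
  ]
}}

```text
time: 2.08
tool_pos: [0.4304, 0.2137, 0.031]
tool_rot: [0.001, 0.064, 0.998, 0.001]
contact_force: [-0.9, 0.4, -0.1]
gripper_width: 0.603
```

Request:
{"fn": "servo_tool", "kwargs": {
  "deltas": [
    [[50,0,0,0,0],[50,0,0,0,0],[50,0,0,0,0],[50,0,0,0,0]]
  ]
}}

```text
time: 2.58
tool_pos: [0.4301, 0.2134, 0.0304]
tool_rot: [0.001, 0.064, 0.998, 0.0]
contact_force: [-0.8, -0.3, 6.7]
gripper_width: 0.588
```

```bash
cat >> h.py <<'E'
def look(name,pt,r=(80,60),f=5):
    out=[]
    for n in('scene','top'):
        im=grab_frame(n);np.save(name+n+'.npy',im)
        u,v=[int(q) for q in proj(n,pt)]
        p=cv2.copyMakeBorder(im,100,100,100,100,cv2.BORDER_CONSTANT)
        u+=100;v+=100
        out.append(cv2.resize(p[v-r[1]:v+r[1],u-r[0]:u+r[0]],(400*1,int(400*r[1]/r[0])),interpolation=cv2.INTER_CUBIC))
    save(name+'.png',np.hstack(out))
    s=state();print(s['time'],s['tool_pos'],s['tool_rot'],s['contact_force'],s['ft_torque'],s['gripper_width'])
E
python3 -c "
from h import *
look('b',[.43,.213,.03],(60,60))"
```

```text
2.675 [0.43003338 0.21340973 0.03039022] [6.89134952e-04 6.43181557e-02 9.97929140e-01 3.62312264e-04] [-0.3455504   1.09566785  4.80377587] [-0.04323284  0.18416353 -0.02241281] 0.5875794937856341
```

View pics/b.png

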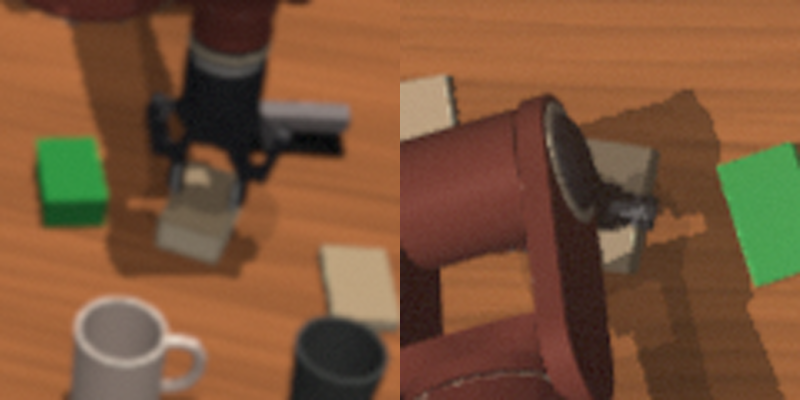

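Request:
{"fn": "servo_tool", "kwargs": {
  "deltas": [
    [[30,0,0,0,0],[30,0,0,0,0]]
  ]
}}

```text
time: 2.92
tool_pos: [0.4322, 0.2134, 0.0329]
tool_rot: [0.003, 0.064, 0.998, 0.0]
contact_force: [-2.2, -2.3, 15.6]
gripper_width: 0.354
```

```bash
python3 -c "
from h import *
look('c',[.43,.213,.04],(36,36))"
```

```text
3.025 [0.43216334 0.21341608 0.03290416] [2.58711732e-03 6.41902399e-02 9.97934291e-01 2.67371124e-04] [-2.78486735 -2.24541699 16.79998605] [-0.61307899  0.40776516 -0.04494457] 0.35568019333024425
```

View pics/c.png

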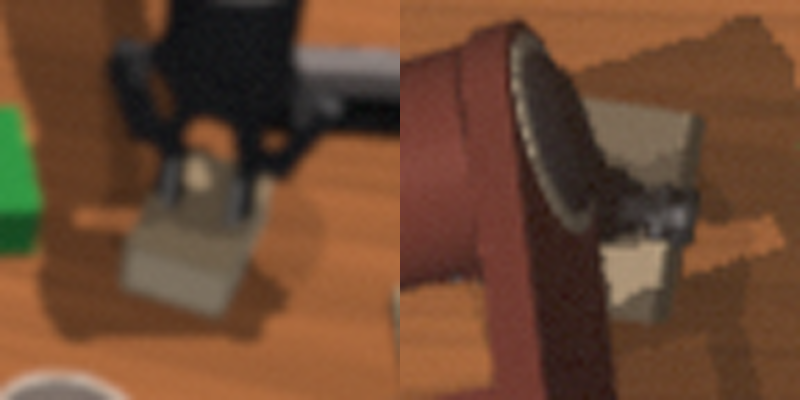

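Request:
{"fn": "servo_tool", "kwargs": {
  "deltas": [
    [[30,0,0,20,0],[30,0,0,50,0],[30,0,0,50,0]]
  ]
}}

```text
time: 3.4
tool_pos: [0.4311, 0.2136, 0.0816]
tool_rot: [0.002, 0.064, 0.998, 0.001]
contact_force: [-0.9, 0.5, 0.2]
gripper_width: 0.35
```

```bash
python3 -c "
from h import *
look('d',[.43,.213,.06],(45,45))"
```

```text
3.5 [0.42894026 0.21292473 0.07869892] [-2.25651333e-04  6.43294302e-02  9.97928685e-01 -1.13072481e-04] [0.52753716 0.68419252 0.46152436] [-0.04628964 -0.0024259   0.02206913] 0.349615290083957
```

View pics/d.png

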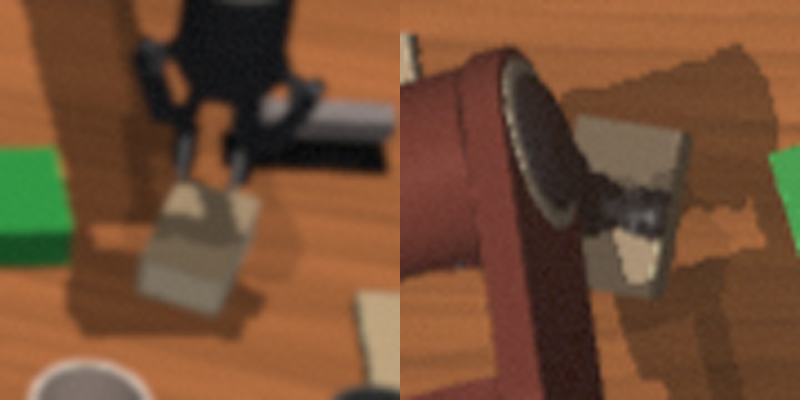

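```bash
python3 -c "
from h import *
im=np.load('dscene.npy')
for z in (.05,.06,.07,.08,.1): print(z,proj('scene',[.429,.213,z]))
u,v=[int(q) for q in proj('scene',[.43,.213,.07])]
print(u,v)
c=cv2.resize(im[v-25:v+25,u-25:u+25],None,fx=12,fy=12,interpolation=cv2.INTER_NEAREST)
for z,col in((.0787,(255,0,0)),(.0597,(0,255,0)),(.0697,(255,255,0))):
  for s in(-.015,.015):
    a=np.radians(82.6); p=proj('scene',[.429+s*np.cos(a),.213+s*np.sin(a),z]); cv2.circle(c,(int((p[0]-u+25.5)*12),int((p[1]-v+25.5)*12)),4,col,-1)
save('d2.png',c)
im=np.load('atop.npy') if 0 else None
"
```

```text
0.05 [368.45975897 230.90914331]
0.06 [368.81347312 228.57838702]
0.07 [369.1705687  226.22534922]
0.08 [369.53109442 223.84970889]
0.1 [370.26263592 219.02930529]
369 226
```

View pics/d2.png

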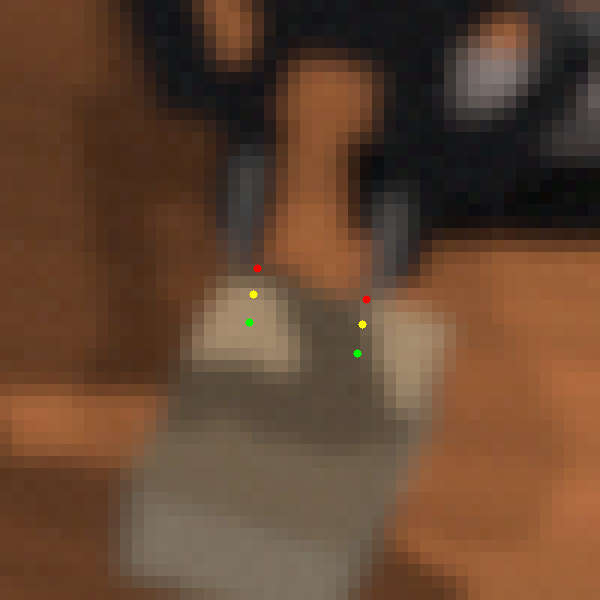

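Request:
{"fn": "servo_tool", "kwargs": {
  "deltas": [
    [[85,0,0,0,0],[85,0,0,0,0],[85,0,0,-20,0],[85,0,0,-50,0],[85,0,0,-66,0]]
  ]
}}

```text
time: 4.12
tool_pos: [0.4279, 0.2126, 0.0112]
tool_rot: [-0.002, 0.064, 0.998, -0.001]
contact_force: [-1.0, -0.4, 1.0]
gripper_width: 0.996
```

Request:
{"fn": "servo_tool", "kwargs": {
  "deltas": [
    [[85,0,0,-2,0],[85,0,0,-2,0]]
  ]
}}

```text
time: 4.38
tool_pos: [0.4298, 0.2133, 0.0119]
tool_rot: [0.0, 0.064, 0.998, 0.0]
contact_force: [0.7, -0.8, -0.3]
gripper_width: 0.998
```

Request:
{"fn": "servo_tool", "kwargs": {
  "deltas": [
    [[50,0,0,0,0],[50,0,0,0,0],[50,0,0,0,0],[50,0,0,0,0]]
  ]
}}

```text
time: 4.88
tool_pos: [0.4306, 0.2134, 0.0129]
tool_rot: [0.001, 0.064, 0.998, 0.0]
contact_force: [-0.7, 0.1, 6.4]
gripper_width: 0.711
```

```bash
python3 -c "
from h import *
look('e',[.43,.213,.04],(45,45))"
```

```text
4.975 [0.4305415  0.21344123 0.01285779] [1.28224568e-03 6.42004362e-02 9.97936136e-01 3.57380888e-04] [-0.94810882 -0.71811018  6.04289151] [-0.21160846  0.13503649 -0.01195569] 0.7102405369652545
```

View pics/e.png

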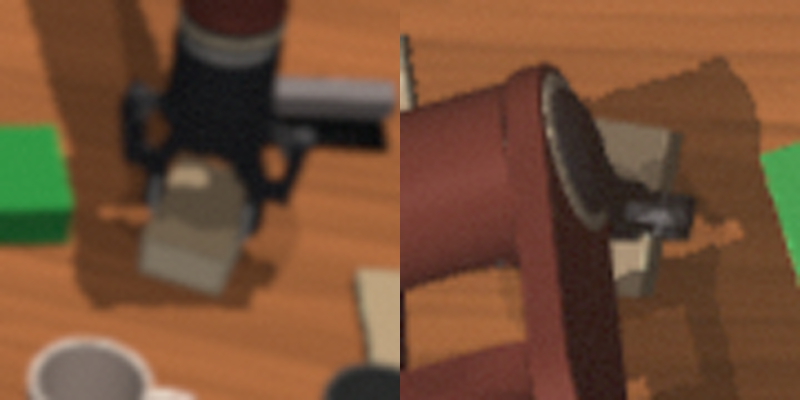

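Request:
{"fn": "servo_tool", "kwargs": {
  "deltas": [
    [[50,0,0,30,0],[50,0,0,80,0],[50,35,-55,100,-1.7],[50,68,-110,100,-3.4],[50,100,-162,100,-5.1]]
  ]
}}

```text
time: 5.6
tool_pos: [0.5266, 0.0545, 0.1112]
tool_rot: [0.0, 0.328, 0.945, 0.0]
contact_force: [0.3, -0.2, -3.0]
gripper_width: 0.711
```

```bash
python3 -c "
from h import *
look('f',[.53,.05,.1],(60,60))"
```

```text
5.7 [0.52836793 0.05127362 0.11131587] [ 9.47416771e-04  3.29025353e-01  9.44320364e-01 -6.85403933e-04] [-0.0774241   0.95749047 -2.5755073 ] [-0.0181031   0.02062155  0.00981593] 0.7096121725457553
```

View pics/f.png

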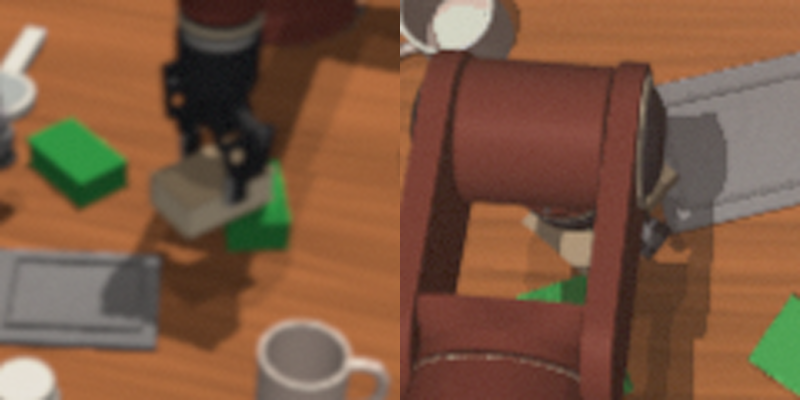

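Request:
{"fn": "servo_tool", "kwargs": {
  "deltas": [
    [[50,25,-40,0,-1.7],[50,45,-73,0,-3.4],[50,66.5,-107.5,0,-5.1],[50,66.5,-107.5,-20,-6.16],[50,66.5,-107.5,-45,-6.16]]
  ]
}}

```text
time: 6.32
tool_pos: [0.5926, -0.0515, 0.0654]
tool_rot: [-0.0, 0.608, 0.794, 0.0]
contact_force: [-0.3, 1.0, -3.7]
gripper_width: 0.706
```

```bash
python3 -c "
from h import *
look('g',[.596,-.056,.06],(60,60))"
```

```text
6.425 [ 0.58895516 -0.05038325  0.06153723] [-0.00426618  0.60799352  0.7939283  -0.00187805] [-0.82409326  0.75420808 -3.17069339] [-0.02368856  0.01313534  0.04580393] 0.7074517793362505
```

View pics/g.png

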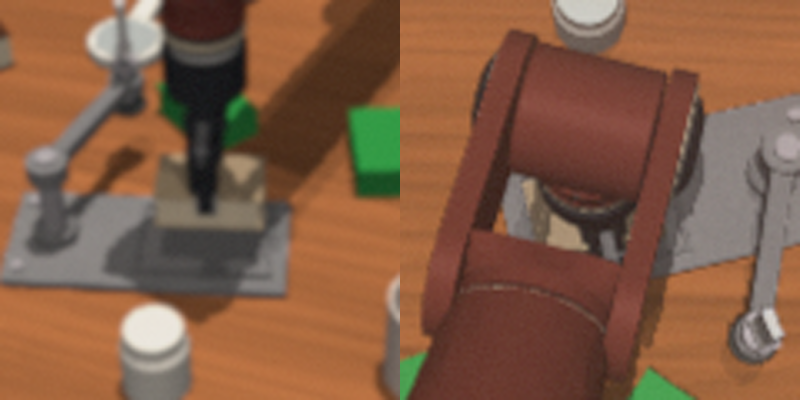

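Request:
{"fn": "servo_tool", "kwargs": {
  "deltas": [
    [[50,0,0,0,0],[50,0,0,0,0]]
  ]
}}

```text
time: 6.68
tool_pos: [0.5936, -0.0514, 0.0677]
tool_rot: [0.001, 0.608, 0.794, 0.0]
contact_force: [-1.4, -0.0, -2.2]
gripper_width: 0.709
```

Request:
{"fn": "servo_tool", "kwargs": {
  "deltas": [
    [[50,3,-5,-15,-0.1],[50,3,-5,-30,-0.1],[50,3,-5,-38,-0.1],[50,3,-5,-42,-0.1],[50,3,-5,-42,-0.1]]
  ]
}}

```text
time: 7.3
tool_pos: [0.5958, -0.0566, 0.0241]
tool_rot: [-0.0, 0.612, 0.791, 0.0]
contact_force: [0.6, 0.9, -3.4]
gripper_width: 0.708
```

```bash
python3 -c "
from h import *
look('i',[.596,-.056,.03],(45,45))"
```

```text
7.4 [ 0.59619975 -0.05664267  0.02467479] [4.23411740e-04 6.12404002e-01 7.90544824e-01 2.02520289e-04] [-0.74876808  0.49156317 -2.60584881] [0.02773319 0.02914012 0.05438468] 0.7083188506872866
```

View pics/i.png

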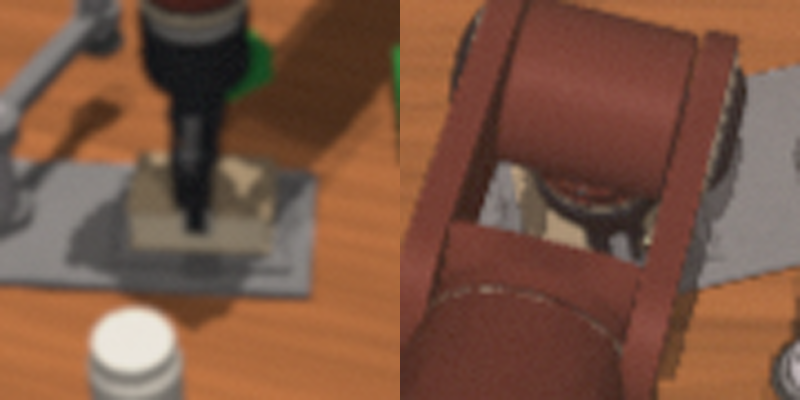

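Request:
{"fn": "servo_tool", "kwargs": {
  "deltas": [
    [[50,0,0,-2,0],[50,0,0,-3,0],[50,0,0,-3,0],[72,0,0,-3,0],[84,0,0,-3,0]]
  ]
}}

```text
time: 8.02
tool_pos: [0.5962, -0.0567, 0.0217]
tool_rot: [0.001, 0.612, 0.791, 0.0]
contact_force: [-0.5, -0.4, 0.1]
gripper_width: 0.981
```

Request:
{"fn": "servo_tool", "kwargs": {
  "deltas": [
    [[84,0,0,0,0],[84,0,0,20,0],[84,0,0,70,0],[84,-40,40,110,0],[84,-60,90,110,1]]
  ]
}}

```text
time: 8.65
tool_pos: [0.538, 0.0332, 0.1371]
tool_rot: [0.004, 0.57, 0.821, 0.002]
contact_force: [0.6, 1.1, -0.2]
gripper_width: 0.983
```

Request:
{"fn": "servo_tool", "kwargs": {
  "deltas": [
    [[84,-10,60,0,1.7],[84,-20,120,0,3.4],[84,-30,180,0,5.1],[84,-40,240,0,6.8],[84,-50,300,0,8.5]]
  ]
}}

```text
time: 9.28
tool_pos: [0.4857, 0.3357, 0.1333]
tool_rot: [0.001, 0.158, 0.987, 0.001]
contact_force: [0.7, -0.5, -0.5]
gripper_width: 0.984
```

```bash
python3 - <<'E'
from h import *
look('j',[.596,-.056,.03],(45,45))
t=np.load('jtop.npy');hsv=cv2.cvtColor(t,cv2.COLOR_RGB2HSV)
u,v=[int(q) for q in proj('top',[.596,-.056,.046])]
roi=np.zeros(t.shape[:2],np.uint8);roi[v-32:v+33,u-32:u+32]=1
m=((hsv[...,1]>55)&(hsv[...,1]<115)&(hsv[...,2]>140)).astype(np.uint8)*roi
n,l,st,c=cv2.connectedComponentsWithStats(m);k=1+np.argmax(st[1:,4])
cn=max(cv2.findContours((l==k).astype(np.uint8),0,1)[0],key=cv2.contourArea)
P=np.array([onz('top',*p[0],.046)[:2] for p in cn])*1000
print(st[k],cv2.minAreaRect(P.astype(np.float32)))
E
```

```text
9.375 [0.48470099 0.33853463 0.1333078 ] [6.90822387e-04 1.56943715e-01 9.87606066e-01 1.56593632e-03] [ 0.63893254 -0.34208265  0.3559568 ] [-0.0586312  -0.05487489  0.01378331] 0.9813992627409536
[244 170  41  30 853] ((596.47607421875, -55.6646728515625), (62.3272705078125, 99.99651336669922), 14.12989330291748)
```

View pics/j.png

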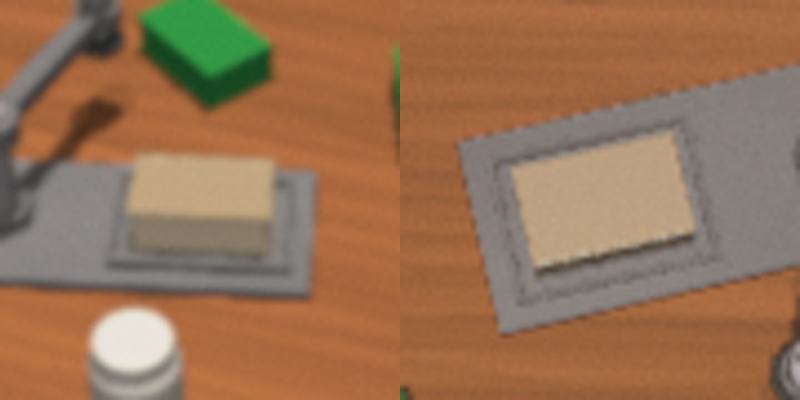

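Request:
{"fn": "servo_tool", "kwargs": {
  "deltas": [
    [[84,-5,30,-10,1.7],[84,-5,30,-30,3.4],[80,-5,30,-60,5.06],[80,-5,30,-80,5.06],[80,-5,30,-80,5.06]]
  ]
}}

```text
time: 10.0
tool_pos: [0.4798, 0.3624, 0.0499]
tool_rot: [-0.002, -0.101, 0.995, -0.001]
contact_force: [0.8, -1.0, 0.6]
gripper_width: 0.939
```

```bash
python3 -c "
from h import *
look('k',[.479,.368,.03],(45,45))"
```

```text
10.1 [0.48147619 0.36345028 0.05230554] [ 5.69453311e-04 -1.02018017e-01  9.94782358e-01  2.45487586e-04] [ 0.0646908  -0.20124567  0.21334459] [-0.01580884 -0.03882537 -0.01497795] 0.9400417843887316
```

View pics/k.png

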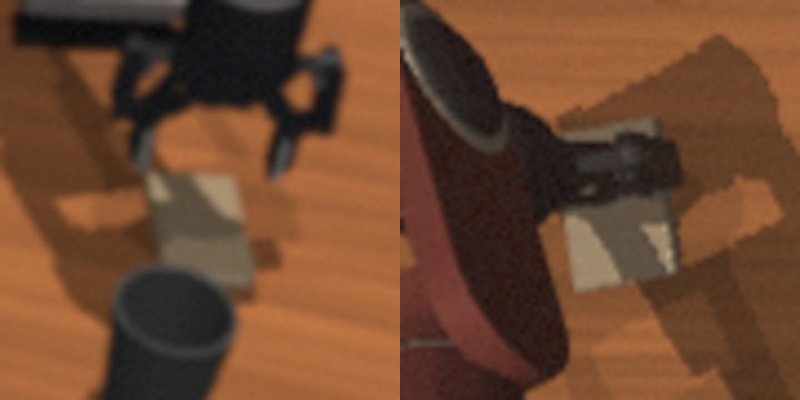

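Request:
{"fn": "servo_tool", "kwargs": {
  "deltas": [
    [[74,-2,5,-20,0.1],[74,-2,5,-35,0.1],[74,-2,5,-46,0.1],[74,-2,5,-50,0.1],[74,-2,5,-50,0.1]]
  ]
}}

```text
time: 10.72
tool_pos: [0.4787, 0.3683, 0.0009]
tool_rot: [-0.0, -0.108, 0.994, -0.0]
contact_force: [0.2, 0.5, 0.2]
gripper_width: 0.87
```

```bash
python3 -c "
from h import *
look('l',[.479,.368,.02],(40,40))"
```

```text
10.825 [0.47922714 0.36860832 0.00177408] [ 4.18466319e-04 -1.08167091e-01  9.94132622e-01  1.85614937e-04] [-1.16658077  0.20788145 -0.14402265] [ 0.00376413 -0.01585612 -0.04188905] 0.8689902406218252
```

View pics/l.png

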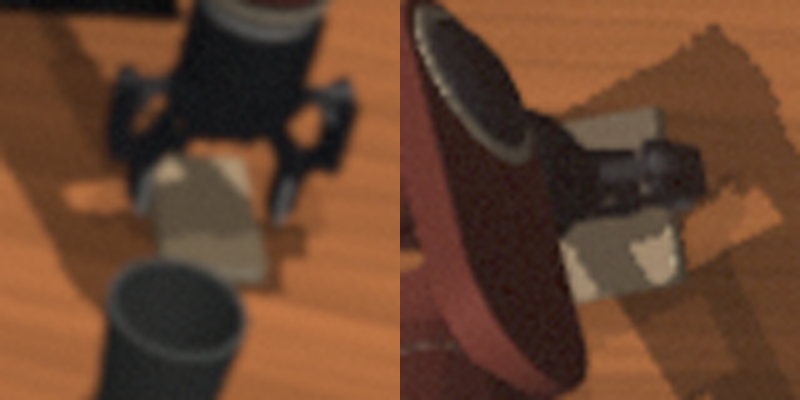

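Request:
{"fn": "servo_tool", "kwargs": {
  "deltas": [
    [[72,0,0,-2,0],[72,0,0,-4,0],[55,0,0,-4,0],[50,0,0,-4,0],[50,0,0,-4,0]]
  ]
}}

```text
time: 11.45
tool_pos: [0.4791, 0.3686, -0.0023]
tool_rot: [0.0, -0.108, 0.994, 0.0]
contact_force: [0.4, 0.7, 1.5]
gripper_width: 0.676
```

Request:
{"fn": "servo_tool", "kwargs": {
  "deltas": [
    [[50,0,0,0,0],[50,0,0,0,0]]
  ]
}}

```text
time: 11.7
tool_pos: [0.4791, 0.3686, -0.0023]
tool_rot: [0.0, -0.108, 0.994, 0.0]
contact_force: [0.4, 0.2, 3.0]
gripper_width: 0.681
```

Request:
{"fn": "servo_tool", "kwargs": {
  "deltas": [
    [[50,0,0,15,0],[50,0,0,60,0],[50,0,0,115,0],[50,13,-48,120,-1.7],[50,26,-96,120,-3.4]]
  ]
}}

```text
time: 12.32
tool_pos: [0.5056, 0.272, 0.1196]
tool_rot: [0.002, 0.072, 0.997, 0.001]
contact_force: [0.1, -0.8, -1.5]
gripper_width: 0.681
```

Request:
{"fn": "servo_tool", "kwargs": {
  "deltas": [
    [[50,13,-48,0,-1.7],[50,26,-96,0,-3.4],[50,39,-144,0,-5.1],[50,52,-192,0,-6.8],[50,65,-240,0,-8.5]]
  ]
}}

```text
time: 12.95
tool_pos: [0.5697, 0.0308, 0.1177]
tool_rot: [-0.0, 0.495, 0.869, 0.0]
contact_force: [0.2, 0.3, -0.0]
gripper_width: 0.682
```

Request:
{"fn": "servo_tool", "kwargs": {
  "deltas": [
    [[50,10,-40,0,-1.4],[50,20,-70,0,-2.78],[50,23,-84,0,-2.78],[50,23,-84,-20,-2.78],[50,23,-84,-30,-2.78]]
  ]
}}

```text
time: 13.58
tool_pos: [0.591, -0.0502, 0.0847]
tool_rot: [-0.002, 0.612, 0.79, -0.001]
contact_force: [-0.7, 0.2, -1.3]
gripper_width: 0.683
```

```bash
python3 -c "
from h import *
look('m',[.596,-.056,.06],(45,45))"
```

```text
13.675 [ 0.590539   -0.04999503  0.08418752] [-0.00252435  0.61244168  0.79051099 -0.00108927] [-0.39276671  0.13627957 -0.1977999 ] [ 0.00084873  0.03467164 -0.00282502] 0.6809430415671328
```

View pics/m.png

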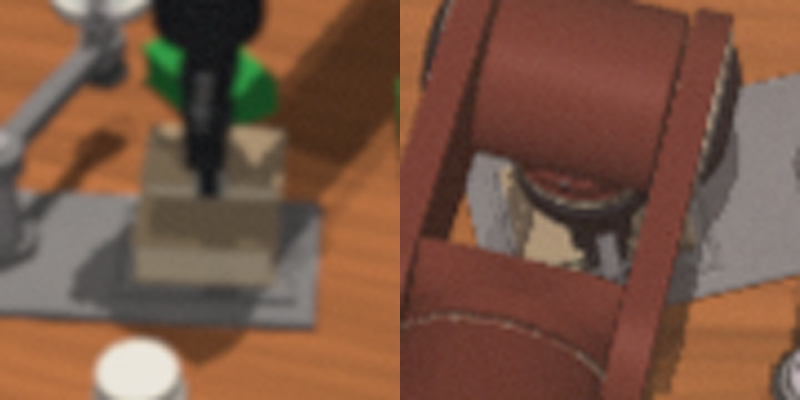

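Still holding the thin book above the thick one. I'll settle, then make the fine correction.

Request:
{"fn": "servo_tool", "kwargs": {
  "deltas": [
    [[50,0,0,-10,0],[50,0,0,-10,0],[50,0,0,-10,0]]
  ]
}}

```text
time: 14.05
tool_pos: [0.593, -0.0514, 0.0775]
tool_rot: [0.0, 0.613, 0.79, 0.0]
contact_force: [0.3, 0.9, 0.1]
gripper_width: 0.683
```

Request:
{"fn": "servo_tool", "kwargs": {
  "deltas": [
    [[50,3.4,-4.5,-10,0],[50,3.4,-4.5,-20,0],[50,3.4,-4.5,-28,0],[50,3.4,-4.5,-31,0],[50,3.4,-4.5,-31,0]]
  ]
}}

```text
time: 14.68
tool_pos: [0.5959, -0.056, 0.0459]
tool_rot: [-0.0, 0.613, 0.79, -0.0]
contact_force: [-0.4, 1.1, -0.5]
gripper_width: 0.681
```

Request:
{"fn": "servo_tool", "kwargs": {
  "deltas": [
    [[50,0,0,-1,0],[50,0,0,-2,0],[50,0,0,-2,0]]
  ]
}}

```text
time: 15.05
tool_pos: [0.5962, -0.0561, 0.0444]
tool_rot: [0.0, 0.613, 0.79, 0.0]
contact_force: [0.1, 0.8, -1.2]
gripper_width: 0.68
```

Request:
{"fn": "servo_tool", "kwargs": {
  "deltas": [
    [[50,0,0,-1.5,0],[50,0,0,-1.5,0],[65,0,0,-1.5,0],[80,0,0,-1.5,0],[80,0,0,-1.5,0]]
  ]
}}

```text
time: 15.68
tool_pos: [0.5961, -0.0561, 0.0425]
tool_rot: [-0.0, 0.613, 0.79, -0.0]
contact_force: [-0.6, -0.6, 0.4]
gripper_width: 0.939
```

Request:
{"fn": "servo_tool", "kwargs": {
  "deltas": [
    [[80,0,0,10,0],[80,0,0,50,0],[80,0,0,110,0],[80,-50,30,130,0],[80,-100,60,130,0]]
  ]
}}

```text
time: 16.3
tool_pos: [0.4972, 0.0041, 0.1769]
tool_rot: [0.003, 0.614, 0.79, 0.002]
contact_force: [-0.5, 0.5, -0.3]
gripper_width: 0.938
```

```bash
python3 - <<'E'
from h import *
look('n',[.596,-.056,.06],(45,45))
t=np.load('ntop.npy');hsv=cv2.cvtColor(t,cv2.COLOR_RGB2HSV)
u,v=[int(q) for q in proj('top',[.596,-.056,.060])]
roi=np.zeros(t.shape[:2],np.uint8);roi[v-32:v+33,u-32:u+32]=1
m=((hsv[...,1]>55)&(hsv[...,1]<115)&(hsv[...,2]>140)).astype(np.uint8)*roi
n,l,st,c=cv2.connectedComponentsWithStats(m);k=1+np.argmax(st[1:,4])
cn=max(cv2.findContours((l==k).astype(np.uint8),0,1)[0],key=cv2.contourArea)
P=np.array([onz('top',*p[0],.060)[:2] for p in cn])*1000
print(st[k],cv2.minAreaRect(P.astype(np.float32)))
save('n2.png',cv2.resize(t[100:260,200:400],None,fx=3.9,fy=3.7,interpolation=cv2.INTER_CUBIC))
E
```

```text
16.4 [0.49179737 0.00619847 0.1720168 ] [-1.21407135e-03  6.12312433e-01  7.90614895e-01 -3.13177726e-04] [ 0.86635194 -0.56814717  0.76168794] [ 0.01231038 -0.02842297 -0.02240371] 0.9388423038528567
[244 169  41  25 587] ((596.9829711914062, -54.992130279541016), (60.393009185791016, 98.74358367919922), 13.066804885864258)
```

View pics/n.png

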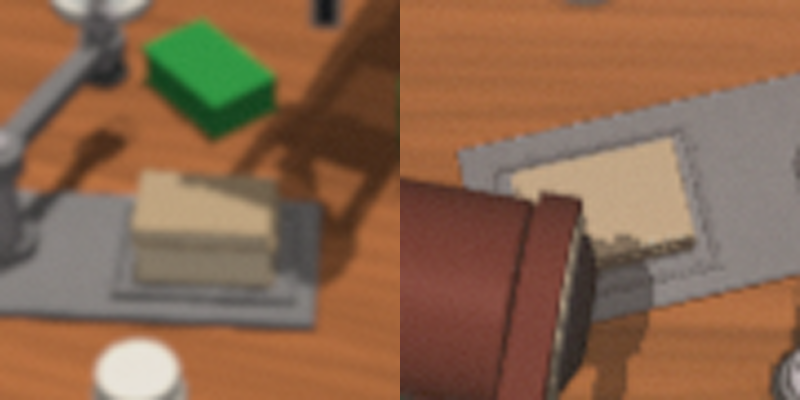

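View pics/n2.png

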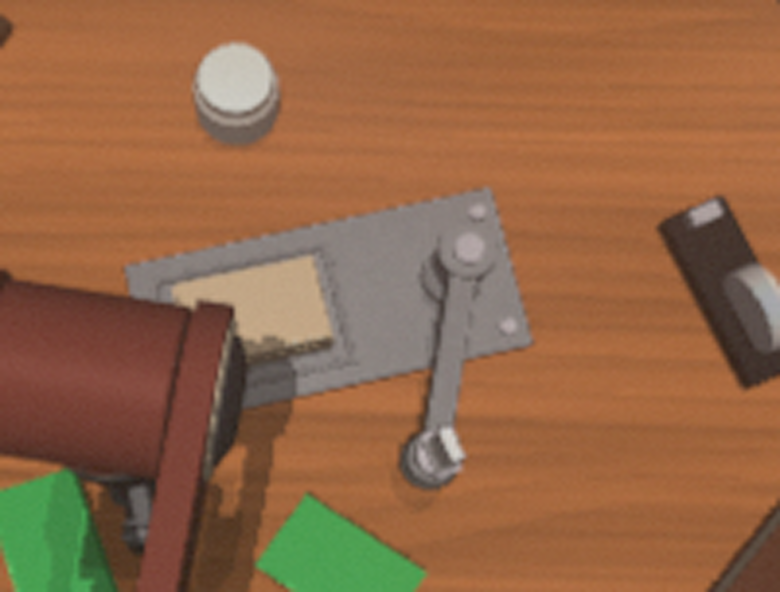

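```bash
python3 - <<'E'
from h import *
q=lambda x,y:(200+(x+.5)/3.9-.5,100+(y+.5)/3.7-.5)
hub=onz('top',*q(469,248),.111);b=onz('top',*q(442,400),.105);b2=onz('top',*q(455,320),.105)
print(hub,b,b2)
post=np.array([633.5,-196.4])
for p in(b,b2): d=p[:2]*1000-post;print(np.degrees(np.arctan2(d[1],d[0])),np.hypot(*d))
for x,y in((660,225),(722,195),(745,388)): print(onz('top',*q(x,y),.04))
for th in (171,160,145,130,115,104.6):
    t=np.radians(th);print(th,[(post+75*np.array([np.cos(t),np.sin(t)])-o*np.array([np.sin(t),-np.cos(t)])).round(1).tolist() for o in(40,20)])
E
```

```text
[ 0.63389394 -0.19591393  0.111     ] [ 0.52943561 -0.18019015  0.105     ] [ 0.58478782 -0.18801584  0.105     ]
171.14632906463962 105.3193035498539
170.2341470122881 49.428440266904836
[ 0.67125573 -0.33817654  0.04      ]
[ 0.69511833 -0.3819707   0.04      ]
[ 0.55170205 -0.3965103   0.04      ]
171 [[553.2, -224.2], [556.3, -204.4]]
160 [[549.3, -208.3], [556.2, -189.5]]
145 [[549.1, -186.1], [560.6, -169.8]]
130 [[554.6, -164.7], [570.0, -151.8]]
115 [[565.6, -145.3], [583.7, -136.9]]
104.6 [[575.9, -133.9], [595.2, -128.9]]
```

Request:
{"fn": "servo_tool", "kwargs": {
  "deltas": [
    [[40,0,0,40,0],[0,0,-20,75,0],[0,20,-80,75,-1.3],[0,40,-140,75,-2.6],[0,57,-195,75,-3.9]]
  ]
}}

```text
time: 17.02
tool_pos: [0.5542, -0.1935, 0.2488]
tool_rot: [0.001, 0.762, 0.647, 0.0]
contact_force: [0.5, 0.2, -0.5]
gripper_width: 0.002
```

Request:
{"fn": "servo_tool", "kwargs": {
  "deltas": [
    [[0,0,-33,0,0],[0,0,-33,-30,0],[0,0,-33,-70,0],[0,0,-33,-90,0],[0,0,-33,-90,0]]
  ]
}}

```text
time: 17.65
tool_pos: [0.5524, -0.2237, 0.1562]
tool_rot: [-0.002, 0.761, 0.649, -0.001]
contact_force: [0.8, -0.2, 0.1]
gripper_width: 0.0
```

```bash
python3 -c "
from h import *
look('o',[.56,-.2,.1],(60,60))"
```

```text
17.75 [ 0.55405192 -0.22447745  0.15937517] [1.05175669e-03 7.60615257e-01 6.49201967e-01 3.61468897e-04] [ 0.06604374  0.14177843 -0.7372887 ] [ 0.02357936 -0.02616037  0.05498911] 0.00047216245076201125
```

View pics/o.png

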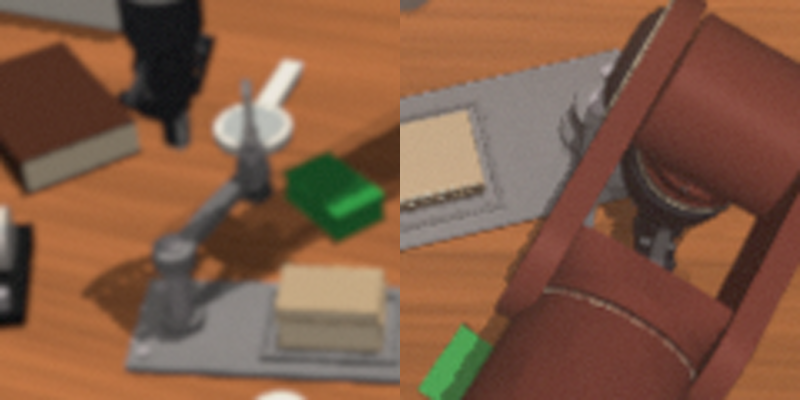

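```bash
python3 -c "
from h import *
u,v=[int(q) for q in proj('scene',[.56,-.2,.1])]
print('tip px',u-60+178/3.333,v-60+143/3.333)
for z in(.14,.15,.16,.17,.18): print(z,proj('scene',[.554,-.2245,z]))
"
```

```text
tip px 228.4053405340534 200.9042904290429
0.14 [228.04790343 206.58252667]
0.15 [227.72695224 204.08384083]
0.16 [227.40286704 201.56075593]
0.17 [227.0756017  199.01291283]
0.18 [226.74510918 196.43994534]
```

Request:
{"fn": "servo_tool", "kwargs": {
  "deltas": [
    [[0,0,0,-40,0],[0,0,0,-70,0],[0,0,0,-80,0],[0,0,0,-80,0]]
  ]
}}

```text
time: 18.25
tool_pos: [0.5538, -0.2244, 0.0789]
tool_rot: [0.001, 0.761, 0.649, 0.0]
contact_force: [0.4, -0.3, -0.3]
gripper_width: -0.004
```

```bash
python3 -c "
from h import *
look('p',[.56,-.2,.1],(40,40))"
```

```text
18.35 [ 0.55458521 -0.22480251  0.08008394] [1.69781640e-03 7.60658268e-01 6.49150008e-01 6.18467342e-04] [-0.67202927 -0.11812092  0.67457276] [ 0.01780167 -0.01580946  0.01727292] 0.004533101393066855
```

View pics/p.png

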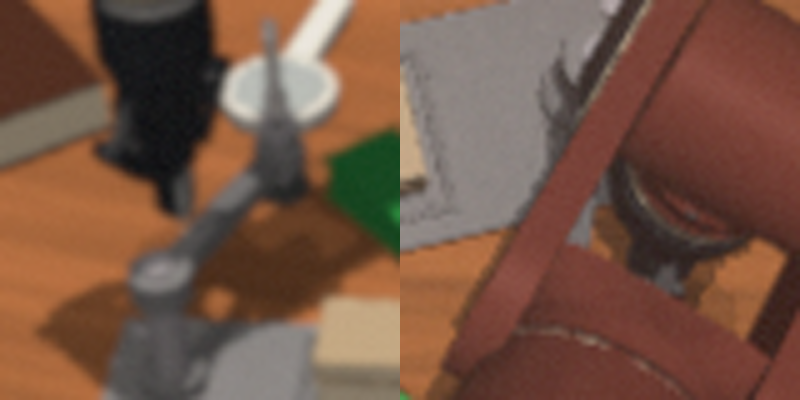

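```bash
python3 - <<'E'
import numpy as np
post=np.array([633.5,-196.4]);c=np.array([554,-224.5])
for th in (171,166,160,154,148,142,136,130,124,118,112,107,104.6,103):
    t=np.radians(th);print(th,[(post+75*np.array([np.cos(t),np.sin(t)])-o*np.array([np.sin(t),-np.cos(t)])-c).round(1).tolist() for o in(20,)],round((th-171)/6,2))
E
```

```text
171 [[2.3, 20.1]] 0.0
166 [[1.9, 26.8]] -0.83
160 [[2.2, 35.0]] -1.83
154 [[3.3, 43.0]] -2.83
148 [[5.3, 50.9]] -3.83
142 [[8.1, 58.5]] -4.83
136 [[11.7, 65.8]] -5.83
130 [[16.0, 72.7]] -6.83
124 [[21.0, 79.1]] -7.83
118 [[26.6, 84.9]] -8.83
112 [[32.9, 90.1]] -9.83
107 [[38.4, 94.0]] -10.67
104.6 [[41.2, 95.6]] -11.07
103 [[43.1, 96.7]] -11.33
```

Request:
{"fn": "servo_tool", "kwargs": {
  "deltas": [
    [[0,1,8,-5,0],[0,2,14,-5,0],[0,2,20,-5,0]]
  ]
}}

```text
time: 18.73
tool_pos: [0.5554, -0.204, 0.0731]
tool_rot: [0.001, 0.761, 0.649, -0.0]
contact_force: [0.5, -2.4, -1.0]
gripper_width: 0.003
```

Request:
{"fn": "servo_tool", "kwargs": {
  "deltas": [
    [[0,0,7,0,-0.8],[0,0,15,0,-1.8],[0,1,23,0,-2.8],[0,3,31,0,-3.8],[0,6,38.5,0,-4.8]]
  ]
}}

```text
time: 19.35
tool_pos: [0.5611, -0.1655, 0.0731]
tool_rot: [0.0, 0.899, 0.438, -0.0]
contact_force: [-0.8, -2.1, 0.9]
gripper_width: -0.001
```

Request:
{"fn": "servo_tool", "kwargs": {
  "deltas": [
    [[0,3.6,7.3,0,-1],[0,8,14.2,0,-2],[0,13,20.5,0,-3],[0,18.5,26.4,0,-4]]
  ]
}}

```text
time: 19.85
tool_pos: [0.5794, -0.1388, 0.073]
tool_rot: [0.0, 0.97, 0.242, -0.001]
contact_force: [-1.7, -1.1, 1.2]
gripper_width: 0.002
```

```bash
python3 -c "
from h import *
look('q',[.58,-.15,.1],(60,60))"
```

```text
19.95 [ 0.5800281  -0.13847372  0.0729983 ] [6.46893659e-06 9.69844914e-01 2.43722794e-01 2.07203832e-04] [-0.67708091 -1.03292918  0.33238312] [ 0.0254403  -0.00292184  0.0485471 ] -0.002027931666666899
```

View pics/q.png

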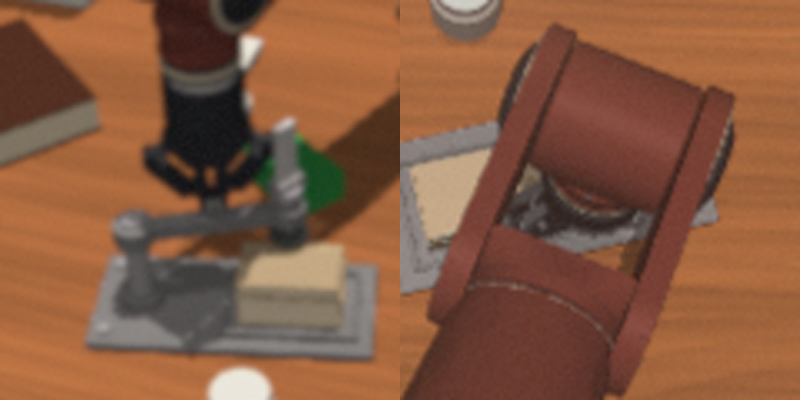

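Works well: the arm is about 13° short of home. I'll push on to the stop and watch the force.

Request:
{"fn": "servo_tool", "kwargs": {
  "deltas": [
    [[0,6.3,5.2,0,-1],[0,11.8,9,0,-1.8],[0,14.5,10.7,0,-2.2],[0,16.5,11.7,0,-2.3]]
  ]
}}

```text
time: 20.45
tool_pos: [0.5957, -0.1274, 0.0728]
tool_rot: [-0.0, 0.992, 0.126, -0.001]
contact_force: [-6.7, -1.4, 3.0]
gripper_width: 0.002
```

Request:
{"fn": "servo_tool", "kwargs": {
  "deltas": [
    [[0,1.5,0.5,0,0],[0,2.5,0.8,0,0],[0,2.5,0.8,0,0]]
  ]
}}

```text
time: 20.82
tool_pos: [0.5956, -0.1274, 0.0728]
tool_rot: [-0.0, 0.992, 0.126, -0.004]
contact_force: [-13.4, -2.0, 7.7]
gripper_width: -0.0
```

```bash
python3 -c "
from h import *
look('r',[.59,-.1,.1],(60,60))"
```

```text
20.925 [ 0.59563822 -0.12743087  0.07277891] [-1.03911150e-04  9.92062086e-01  1.25684916e-01 -4.01359092e-03] [-11.90861717  -2.22401825   8.27521544] [-0.21295073  1.81016166  0.01311185] 0.003353405103587254
```

View pics/r.png

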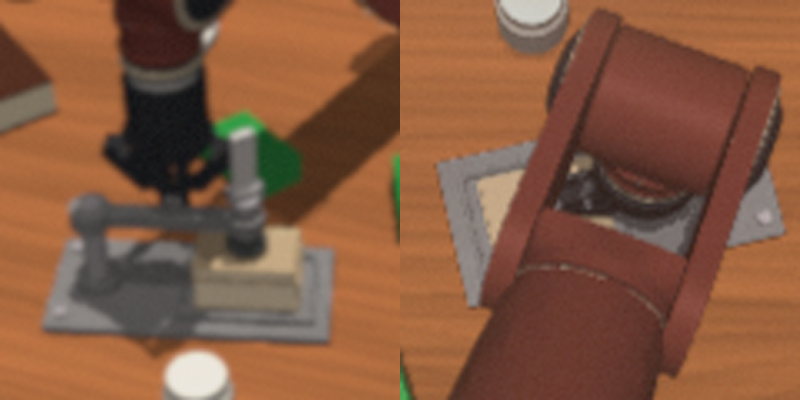

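Request:
{"fn": "servo_tool", "kwargs": {
  "deltas": [
    [[0,-12,-3,0,0],[0,-30,-8,0,0],[0,-30,-8,40,0],[30,-30,-8,95,1.7],[30,-30,-8,150,3.4]]
  ]
}}

```text
time: 21.55
tool_pos: [0.5682, -0.1346, 0.224]
tool_rot: [-0.0, 0.953, 0.302, 0.0]
contact_force: [0.8, -0.9, -0.1]
gripper_width: 0.353
```

Request:
{"fn": "servo_tool", "kwargs": {
  "deltas": [
    [[40,-25,10,30,1.7],[40,-50,60,30,3.4],[40,-70,110,30,5.1],[40,-70,110,30,6.8],[40,-70,110,30,8.5]]
  ]
}}

```text
time: 22.18
tool_pos: [0.4984, -0.0239, 0.2529]
tool_rot: [0.0, 0.73, 0.683, 0.001]
contact_force: [-0.5, -0.7, 0.6]
gripper_width: 0.469
```

```bash
python3 - <<'E'
from h import *
look('s',[.596,-.056,.15],(40,40))
t=np.load('stop.npy');u,v=[int(q) for q in proj('top',[.6,-.1,.1])]
save('s2.png',cv2.resize(t[v-50:v+50,u-70:u+70],None,fx=5.6,fy=5.6,interpolation=cv2.INTER_CUBIC));print(u-70,v-50)
for z in (.134,.2): print(proj('top',[.5965,-.056,z]))
E
```

```text
22.275 [ 0.49850561 -0.02442531  0.25275624] [2.69171372e-04 7.32532263e-01 6.80732148e-01 3.93303892e-04] [-0.48992265 -0.23858952 -0.05856128] [-0.03418178  0.03826933  0.02645548] 0.4648647178235553
211 129
[264.12055442 177.95783068]
[263.83630043 172.3190124 ]
```

View pics/s.png

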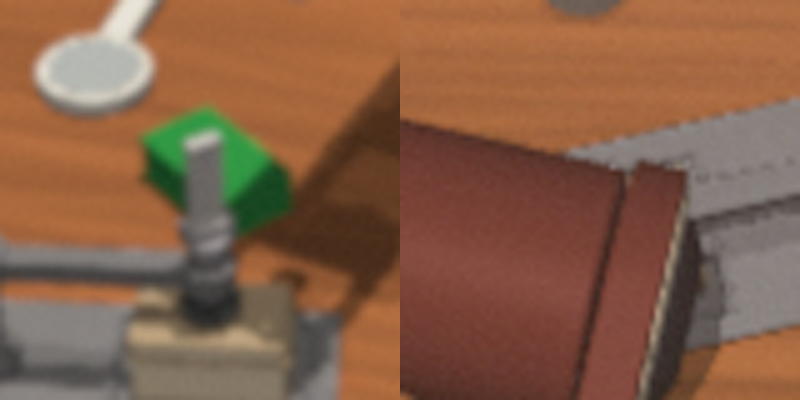

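View pics/s2.png

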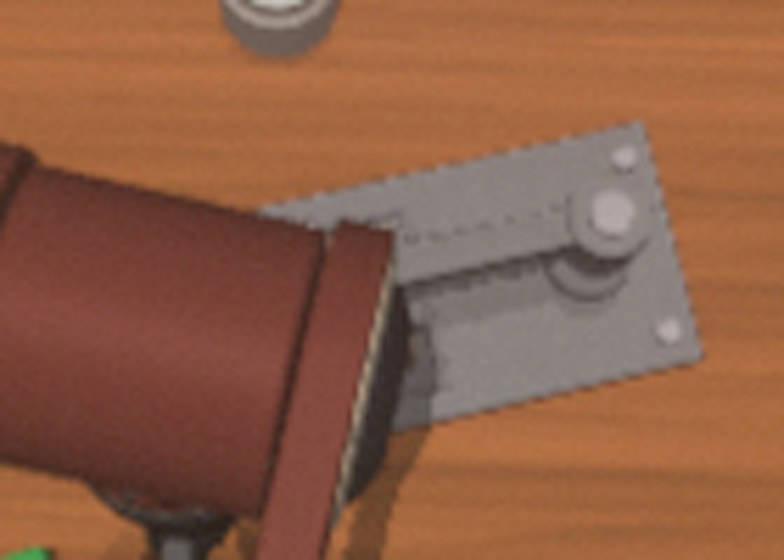

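```bash
python3 - <<'E'
from h import *
s=np.load('sscene.npy');u,v=[int(q) for q in proj('scene',[.596,-.056,.2])]
save('s3.png',cv2.resize(s[v-15:v+35,u-25:u+25],None,fx=12,fy=12,interpolation=cv2.INTER_CUBIC));print(u-25,v-15)
c=s[v-15:v+35,u-25:u+25].copy()
big=cv2.resize(c,None,fx=12,fy=12,interpolation=cv2.INTER_CUBIC)
for a in(62.1,):
  t=np.radians(a);X=np.array([np.cos(t),np.sin(t)]);Y=np.array([-X[1],X[0]])
  P=[np.r_[np.array([.5965,-.056])+sx*X+sy*Y,.2] for sx,sy in((.0045,.011),(.0045,-.011),(-.0045,-.011),(-.0045,.011))]
  pp=np.array([(proj('scene',p)-[u-25,v-15]+.5)*12 for p in P]).astype(int)
  cv2.polylines(big,[pp],True,(255,0,0),1)
save('s4.png',big)
E
```

```text
247 194
```

View pics/s4.png

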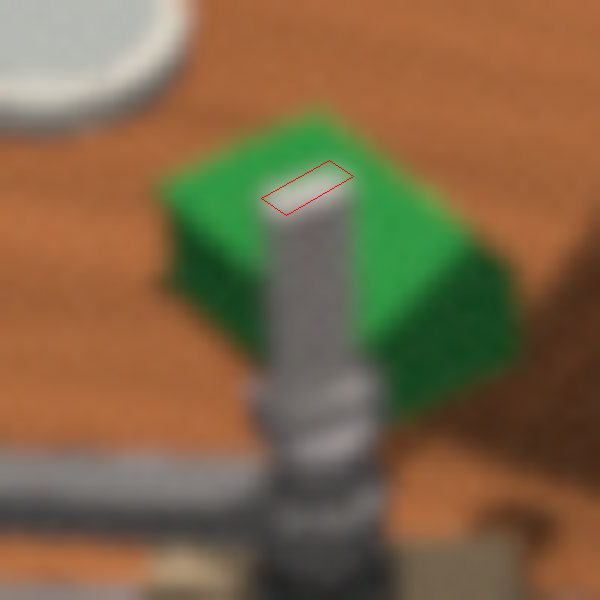

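```bash
python3 - <<'E'
from h import *
s=np.load('sscene.npy');u0,v0=247,194
g=s[194:229,247:297]
hsv=cv2.cvtColor(s,cv2.COLOR_RGB2HSV)
m=((hsv[...,1]<70)&(hsv[...,2]>120)).astype(np.uint8)
big=cv2.resize(s[200:220,262:284].astype(np.float32),None,fx=24,fy=24,interpolation=cv2.INTER_CUBIC).clip(0,255).astype(np.uint8)
for a,col in((62,(255,0,0)),(50,(255,255,0)),(40,(0,0,255))):
  t=np.radians(a);X=np.array([np.cos(t),np.sin(t)]);Y=np.array([-X[1],X[0]])
  pp=np.array([(proj('scene',np.r_[np.array([.5965,-.056])+sx*X+sy*Y,.199])-[262,200]+.5)*24 for sx,sy in((.0045,.011),(.0045,-.011),(-.0045,-.011),(-.0045,.011))]).astype(int)
  cv2.polylines(big,[pp],True,col,1)
save('s5.png',big)
print(hsv[203:214,266:280,1]);print(hsv[203:214,266:280,2])
E
```

```text
[[166 164 161 156 150 143 128 128 134 152 160 162 165 164]
 [159 153 146 131 131 132 139 137 136 124 146 158 161 165]
 [143 130 130 135 140 150 164 164 141 138 134 134 157 159]
 [135 139 141 154 167 172 174 165 157 146 138 133 131 151]
 [140 163 168 171 164 154 135 117 108 122 141 135 136 129]
 [173 173 162 137 114  89  70  52  51  65 111 151 143 138]
 [173 164 123  77  53  40  29  22  20  41  83 143 165 149]
 [172 149  93  41  21  18  18  17  17  27  76 143 171 168]
 [171 156  88  33  20  19  17  17  18  26  84 147 171 173]
 [174 165 116  47  18  18  16  19  12  32  84 145 167 176]
 [171 163 128  63  24  17  15  17  19  30  87 146 168 174]]
[[157 159 157 155 150 143 131 132 135 154 164 167 168 170]
 [149 145 136 125 130 139 145 147 141 132 145 158 165 167]
 [136 124 131 138 144 148 152 151 150 146 133 137 151 162]
 [136 141 147 149 151 153 151 153 153 152 148 136 128 144]
 [149 150 153 151 152 154 155 157 160 159 154 149 139 127]
 [152 152 153 155 156 161 167 172 175 169 161 152 148 144]
 [153 151 155 163 174 178 186 186 180 169 157 155 153 151]
 [151 152 154 169 181 185 183 176 161 143 141 150 152 153]
 [152 149 145 154 167 163 148 137 125 116 130 146 151 152]
 [151 147 139 129 127 125 113 108 104 111 130 146 153 151]
 [146 147 135 117 107 106 101 103 106 111 129 148 153 151]]
```

View pics/s5.png

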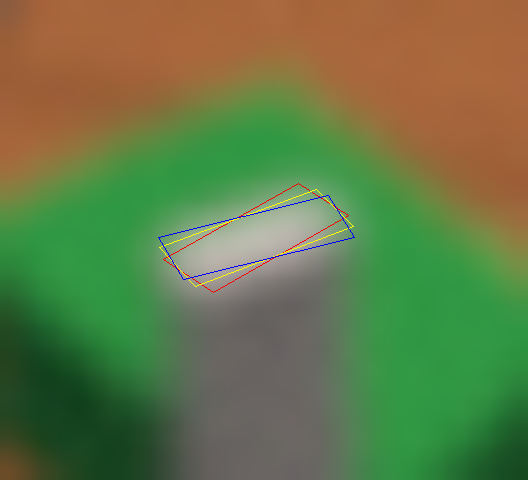

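Request:
{"fn": "servo_tool", "kwargs": {
  "deltas": [
    [[40,20,-6,0,1.7],[40,50,-16,0,3.4],[40,80,-26,0,5.1],[40,98,-31.5,0,6.8],[40,98,-31.5,0,8.5]]
  ]
}}

```text
time: 22.9
tool_pos: [0.5976, -0.0569, 0.2521]
tool_rot: [-0.0, 0.368, 0.93, 0.0]
contact_force: [-0.5, -0.4, 0.1]
gripper_width: 0.468
```

Request:
{"fn": "servo_tool", "kwargs": {
  "deltas": [
    [[40,0,0,0,0.5],[40,0,0,0,0.5]]
  ]
}}

```text
time: 23.15
tool_pos: [0.5966, -0.0564, 0.2525]
tool_rot: [-0.0, 0.345, 0.938, 0.0]
contact_force: [0.1, 1.3, -0.7]
gripper_width: 0.467
```

Request:
{"fn": "servo_tool", "kwargs": {
  "deltas": [
    [[40,0,0,-30,0],[40,0,0,-50,0],[40,0,0,-50,0]]
  ]
}}

```text
time: 23.52
tool_pos: [0.5952, -0.0559, 0.2]
tool_rot: [-0.002, 0.345, 0.939, -0.0]
contact_force: [0.6, 0.9, 0.4]
gripper_width: 0.468
```

```bash
python3 -c "
from h import *
look('t',[.596,-.056,.18],(35,35))"
```

```text
23.625 [ 0.59680487 -0.05622309  0.20307342] [9.26166046e-05 3.44367192e-01 9.38835038e-01 2.03282747e-05] [ 0.06897866 -0.43791448  0.47507514] [ 0.05142236 -0.0215269   0.02512146] 0.4650094583367489
```

View pics/t.png

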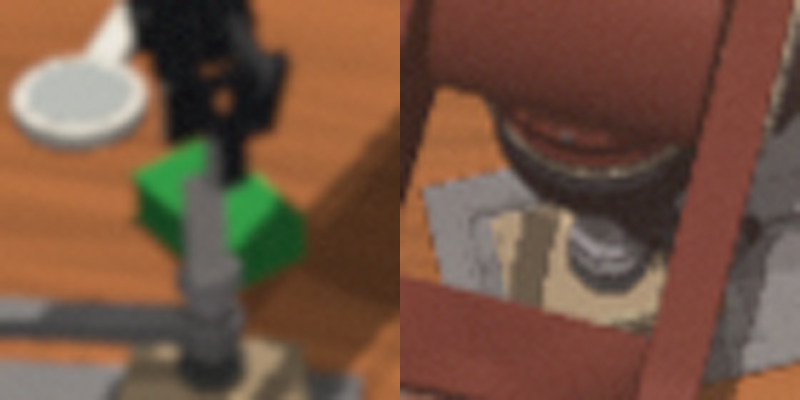

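Request:
{"fn": "servo_tool", "kwargs": {
  "deltas": [
    [[40,0,0,-15,0],[40,0,0,-30,0],[40,0,0,-36,0],[25,0,0,-36,0],[0,0,0,-36,0]]
  ]
}}

```text
time: 24.25
tool_pos: [0.597, -0.0561, 0.1672]
tool_rot: [0.0, 0.344, 0.939, 0.0]
contact_force: [-0.7, 1.5, 3.9]
gripper_width: 0.094
```

Request:
{"fn": "servo_tool", "kwargs": {
  "deltas": [
    [[0,0,0,0,0],[0,0,0,0,0],[0,0,0,0,0]]
  ]
}}

```text
time: 24.62
tool_pos: [0.5969, -0.0561, 0.1674]
tool_rot: [0.0, 0.344, 0.939, 0.0]
contact_force: [-1.0, 1.5, 1.7]
gripper_width: 0.091
```

```bash
python3 -c "
from h import *
look('v',[.596,-.056,.15],(35,35))"
```

```text
24.725 [ 0.59689875 -0.05611701  0.16732868] [3.00463635e-04 3.44096274e-01 9.38934310e-01 1.57213520e-04] [-0.91066609  0.18762026  2.9758217 ] [ 0.19511181  0.20033941 -0.11608043] 0.09608349352875496
```

View pics/v.png

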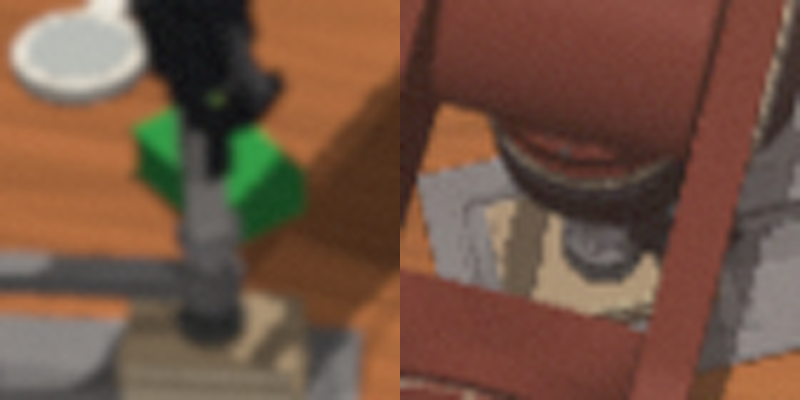

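Request:
{"fn": "servo_tool", "kwargs": {
  "deltas": [
    [[0,0,0,-0.7,-1.6],[0,0,0,-1.4,-3.2],[0,0,0,-2.1,-4.8],[0,0,0,-2.8,-6.4]]
  ]
}}

```text
time: 25.22
tool_pos: [0.5972, -0.0559, 0.1646]
tool_rot: [0.0, 0.636, 0.772, 0.001]
contact_force: [-0.7, 1.6, 2.8]
gripper_width: 0.09
```

```bash
python3 -c "
from h import *
look('w',[.596,-.056,.15],(35,35))"
```

```text
25.325 [ 0.59708141 -0.05599943  0.16450966] [3.30200148e-04 6.33601087e-01 7.73659712e-01 4.52265781e-04] [-0.90083002  1.7139558   2.58722599] [ 0.25521529  0.10735035 -0.11062879] 0.09593573024654493
```

View pics/w.png

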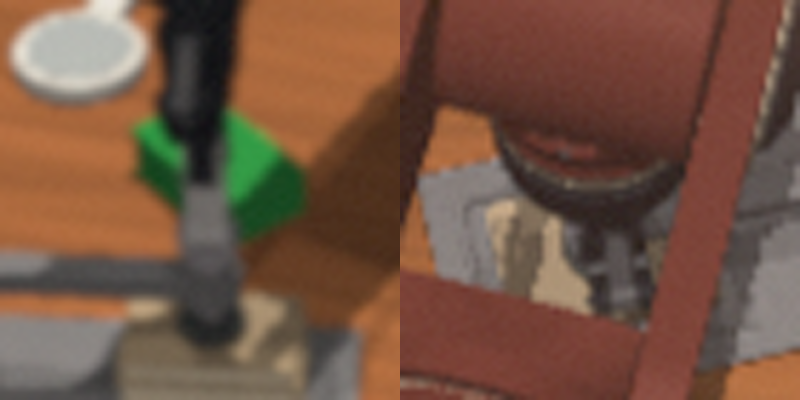

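Request:
{"fn": "servo_tool", "kwargs": {
  "deltas": [
    [[0,0,0,-0.7,-1.6],[0,0,0,-1.4,-3.2],[0,0,0,-2.1,-4.8],[0,0,0,-2.8,-6.4],[0,0,0,-3.5,-8.0]]
  ]
}}

```text
time: 25.95
tool_pos: [0.5974, -0.056, 0.1611]
tool_rot: [0.0, 0.894, 0.448, 0.001]
contact_force: [1.2, 0.7, 1.7]
gripper_width: 0.094
```

```bash
python3 -c "
from h import *
look('x',[.596,-.056,.15],(35,35))"
```

```text
26.05 [ 0.59727488 -0.05607121  0.1610103 ] [2.84140858e-04 8.92964946e-01 4.50125423e-01 7.92261860e-04] [1.01173159 1.97333399 3.0539695 ] [ 0.35954018 -0.12956007 -0.07062674] 0.09290350019791813
```

View pics/x.png

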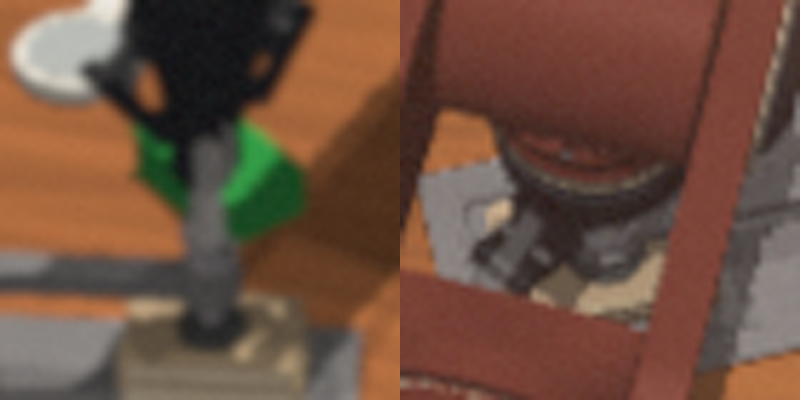

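Request:
{"fn": "servo_tool", "kwargs": {
  "deltas": [
    [[0,0,0,-0.7,-1.5],[0,0,0,-1.3,-3.0],[0,0,0,-2.0,-4.5],[0,0,0,-2.4,-5.5],[0,0,0,-2.4,-5.5]]
  ]
}}

```text
time: 26.68
tool_pos: [0.5974, -0.0563, 0.1587]
tool_rot: [0.0, 0.984, 0.179, 0.001]
contact_force: [2.0, 0.1, 1.7]
gripper_width: 0.097
```

```bash
python3 -c "
from h import *
s=state();print(s['tool_rot'],s['contact_force'],s['ft_torque'],s['tool_pos'],s['joint_pos'])"
```

```text
[2.30982870e-04 9.83857983e-01 1.78948330e-01 9.54226044e-04] [2.04793928 0.06882621 1.73011609] [ 0.29744899 -0.36634404 -0.07655657] [ 0.59737227 -0.05626374  0.15868304] [-2.18037737e-01  4.51455117e-02  1.73989639e+00  3.21201266e-04
  1.35461241e+00  9.92854973e-01]
```

Request:
{"fn": "servo_tool", "kwargs": {
  "deltas": [
    [[0,0,0,-0.2,-0.5],[0,0,0,-0.4,-1.0],[0,0,0,-0.4,-1.0]]
  ]
}}

```text
time: 27.05
tool_pos: [0.5974, -0.0563, 0.1583]
tool_rot: [0.0, 0.992, 0.127, 0.001]
contact_force: [3.0, -0.1, 3.2]
gripper_width: 0.096
```

```bash
python3 -c "
from h import *
s=state();print(s['tool_rot'],s['contact_force'],s['ft_torque'],s['tool_pos'])
look('y',[.596,-.056,.15],(35,35))"
```

```text
[2.71033631e-04 9.91897561e-01 1.27036624e-01 9.22330287e-04] [ 3.00203862 -0.06925753  3.23333699] [ 0.29374258 -0.5464592   0.19138553] [ 0.5973581 -0.0562842  0.1582555]
27.15 [ 0.5973207  -0.05629037  0.1582441 ] [2.61546153e-04 9.91978823e-01 1.26400901e-01 8.71291098e-04] [2.84472245 0.62360039 2.26533591] [ 0.22977194 -0.56562641  0.17964371] 0.09707484758689029
```

View pics/y.png

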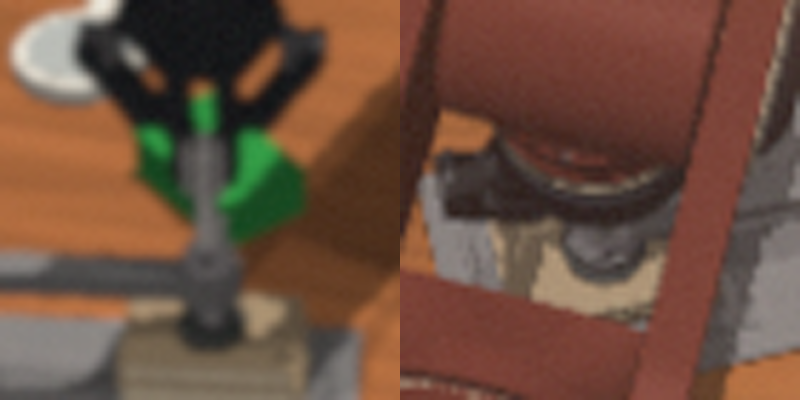

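Request:
{"fn": "servo_tool", "kwargs": {
  "deltas": [
    [[0,0,0,0,-0.3],[0,0,0,0,-0.5],[0,0,0,0,-0.5]]
  ]
}}

```text
time: 27.52
tool_pos: [0.5973, -0.0563, 0.1582]
tool_rot: [0.0, 0.995, 0.099, 0.001]
contact_force: [4.4, 0.8, 3.9]
gripper_width: 0.094
```

```bash
python3 -c "
from h import *
s=state();print(s['tool_rot'],s['contact_force'],s['ft_torque'],s['tool_pos'])"
```

```text
[3.25108095e-04 9.95039697e-01 9.94749837e-02 7.89159993e-04] [4.37438678 0.77270873 3.91049935] [ 0.233519   -0.82878069  0.90894952] [ 0.59726701 -0.0562541   0.15819701]
```

Snug: the yaw torque jumped from about 0 to 0.9 N·m right at the predicted heading of -75°. Now I'll release and get behind the lever.

Request:
{"fn": "servo_tool", "kwargs": {
  "deltas": [
    [[0,0,0,0,0.4],[30,0,0,0,0.4],[40,0,0,0,0.4],[40,0,0,35,0.4],[40,0,0,75,0.4]]
  ]
}}

```text
time: 28.15
tool_pos: [0.5949, -0.0562, 0.231]
tool_rot: [-0.001, 0.993, 0.119, -0.003]
contact_force: [0.4, -0.1, 0.7]
gripper_width: 0.475
```

Request:
{"fn": "servo_tool", "kwargs": {
  "deltas": [
    [[30,-4,15,0,1.7],[0,-11,44,0,3.4],[0,-11,44,0,5.1],[0,-11,44,0,6.8],[0,-11,44,0,8.5]]
  ]
}}

```text
time: 28.78
tool_pos: [0.5846, -0.0122, 0.2314]
tool_rot: [-0.001, 0.843, 0.537, -0.001]
contact_force: [-0.1, -0.5, -0.2]
gripper_width: 0.006
```

Request:
{"fn": "servo_tool", "kwargs": {
  "deltas": [
    [[0,0,0,0,1.7],[0,0,0,0,3.4],[0,0,0,0,5.1],[0,0,0,0,6.5],[0,0,0,0,6.5]]
  ]
}}

```text
time: 29.4
tool_pos: [0.5848, -0.0123, 0.2315]
tool_rot: [-0.001, 0.618, 0.786, -0.001]
contact_force: [-0.5, -0.4, 0.2]
gripper_width: 0.0
```

```bash
python3 -c "
from h import *
look('z',[.596,-.056,.15],(50,50))"
```

```text
29.5 [ 0.58514521 -0.01229056  0.23192327] [-6.97700531e-04  6.18505408e-01  7.85780048e-01 -5.38391600e-04] [-0.14545407 -0.52412189  0.4482456 ] [ 0.0150115   0.02067521 -0.03559051] -0.001913056486219547
```

View pics/z.png

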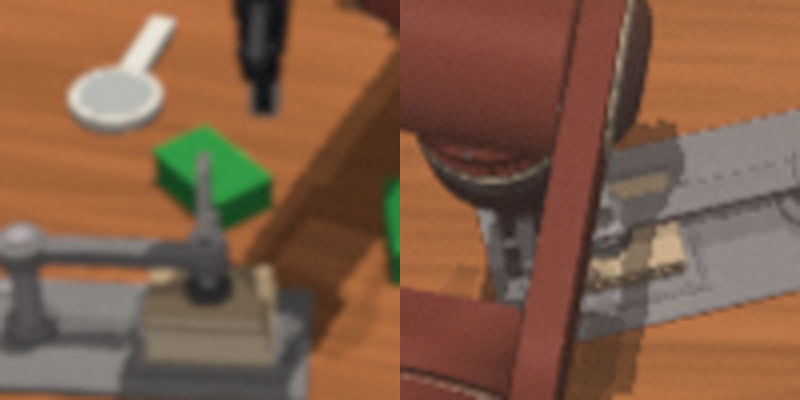

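Request:
{"fn": "servo_tool", "kwargs": {
  "deltas": [
    [[0,0,0,-30,0],[0,0,0,-60,0],[0,3,-12,-60,0],[0,5.5,-21,-60,0],[0,7.5,-29,-60,0]]
  ]
}}

```text
time: 30.12
tool_pos: [0.5944, -0.0423, 0.1747]
tool_rot: [0.001, 0.618, 0.786, 0.001]
contact_force: [-0.3, 1.3, 0.8]
gripper_width: -0.003
```

Request:
{"fn": "servo_tool", "kwargs": {
  "deltas": [
    [[0,1,-4,0,0],[0,2,-8,-1,0],[0,3,-12,-2,0],[0,4.5,-18,-3,0],[0,6.4,-24.7,-4.5,0]]
  ]
}}

```text
time: 30.75
tool_pos: [0.5995, -0.066, 0.1677]
tool_rot: [-0.0, 0.617, 0.787, 0.0]
contact_force: [0.8, 2.5, -0.1]
gripper_width: -0.004
```

```bash
python3 -c "
from h import *
look('aa',[.6,-.08,.15],(50,50))"
```

```text
30.85 [ 0.59947146 -0.06659858  0.16748316] [-2.28983090e-04  6.17664667e-01  7.86441479e-01 -3.28347412e-04] [-0.26676051  1.14658326  0.28766848] [ 0.10109446 -0.06751883 -0.03885505] 0.0004649866610380817
```

View pics/aa.png

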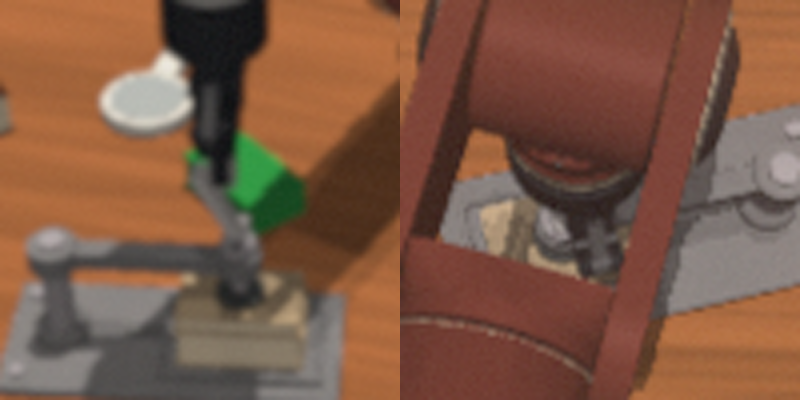

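Request:
{"fn": "servo_tool", "kwargs": {
  "deltas": [
    [[0,1.4,-5,-3.5,0],[0,2.6,-10,-7.5,0],[0,3.8,-14.5,-12,0],[0,4.9,-18.7,-17,0],[0,5.8,-22.3,-23,0]]
  ]
}}

```text
time: 31.48
tool_pos: [0.6057, -0.0888, 0.1451]
tool_rot: [0.001, 0.617, 0.787, -0.0]
contact_force: [-0.1, -1.0, 3.4]
gripper_width: 0.002
```

Request:
{"fn": "servo_tool", "kwargs": {
  "deltas": [
    [[0,0.6,-2.2,-5.7,0],[0,1.0,-3.8,-11,0],[0,1.3,-4.7,-15,0],[0,1.3,-5.1,-18,0]]
  ]
}}

```text
time: 31.98
tool_pos: [0.6067, -0.0934, 0.1268]
tool_rot: [0.0, 0.617, 0.787, -0.0]
contact_force: [1.0, -2.3, 2.2]
gripper_width: -0.004
```

```bash
python3 -c "
from h import *
look('ab',[.6,-.08,.13],(40,40))"
```

```text
32.075 [ 0.6063359  -0.0930704   0.12655169] [-5.54746802e-04  6.17407411e-01  7.86643361e-01 -5.91513392e-05] [ 0.27983061 -0.04022966  0.38428172] [-0.09381457 -0.07553427 -0.02721568] 0.002282855798298869
```

View pics/ab.png

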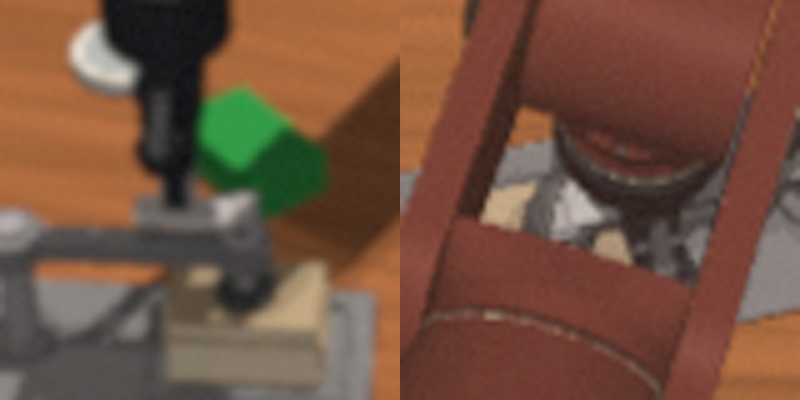

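Request:
{"fn": "servo_tool", "kwargs": {
  "deltas": [
    [[0,0.5,-2,-2,0],[0,0.5,-2,-4,0],[0,0.5,-2,-4,0]]
  ]
}}

```text
time: 32.45
tool_pos: [0.6071, -0.0941, 0.1248]
tool_rot: [-0.001, 0.617, 0.787, 0.001]
contact_force: [-4.0, 3.7, 9.9]
gripper_width: -0.002
```

Request:
{"fn": "servo_tool", "kwargs": {
  "deltas": [
    [[0,0,0,-2,0],[0,0,0,-2,0]]
  ]
}}

```text
time: 32.7
tool_pos: [0.6079, -0.0942, 0.1244]
tool_rot: [-0.0, 0.617, 0.787, 0.001]
contact_force: [-4.5, 3.6, 14.0]
gripper_width: 0.003
```

Request:
{"fn": "servo_tool", "kwargs": {
  "deltas": [
    [[0,0,0,8,0],[0,0,0,40,0],[0,0,0,100,0],[0,-30,50,140,0],[0,-70,110,140,0]]
  ]
}}

```text
time: 33.33
tool_pos: [0.5473, 0.0012, 0.264]
tool_rot: [0.002, 0.618, 0.786, 0.002]
contact_force: [0.9, -0.3, -0.7]
gripper_width: -0.001
```

Request:
{"fn": "servo_tool", "kwargs": {
  "deltas": [
    [[0,-40,60,0,0],[0,-80,120,0,0],[0,-110,180,0,0],[0,-110,240,0,0],[0,-110,240,0,0]]
  ]
}}

```text
time: 33.95
tool_pos: [0.4346, 0.2436, 0.2596]
tool_rot: [-0.0, 0.616, 0.788, -0.0]
contact_force: [-0.7, -0.1, 0.8]
gripper_width: -0.002
```

```bash
python3 - <<'E'
from h import *
look('ac',[.6,-.08,.11],(40,40))
t=np.load('actop.npy');save('full.png',t)
u,v=[int(q) for q in proj('top',[.6,-.1,.1])]
save('ac2.png',cv2.resize(t[v-45:v+45,u-60:u+60],None,fx=6.5,fy=6.5,interpolation=cv2.INTER_CUBIC))
# displacement check of bystanders versus start
a=np.load('top0.npy').astype(int);d=(np.abs(a-t).max(2)>45).astype(np.uint8)
d=cv2.morphologyEx(d,cv2.MORPH_OPEN,np.ones((3,3)));n,l,st,c=cv2.connectedComponentsWithStats(d);print(st[1:].tolist())
E
```

```text
34.05 [0.43516583 0.24254253 0.25936914] [-5.11548230e-04  6.15915988e-01  7.87811412e-01 -6.42817633e-04] [-0.59183903 -0.07976499 -0.18028235] [-0.0303884   0.01691822 -0.02443689] 0.0003565731997861591
[[262, 169, 28, 12, 230], [245, 175, 20, 23, 264], [261, 186, 7, 4, 24], [267, 187, 17, 7, 71], [47, 188, 122, 210, 6604], [302, 198, 17, 35, 342], [0, 201, 48, 53, 1901], [69, 210, 3, 3, 9], [57, 219, 3, 3, 9], [180, 220, 11, 5, 46], [146, 224, 90, 143, 3320], [188, 229, 4, 4, 16], [28, 240, 41, 20, 409], [0, 242, 2, 8, 16], [2, 255, 38, 25, 509], [179, 255, 3, 3, 9], [183, 255, 4, 3, 12], [194, 256, 3, 3, 9], [185, 263, 4, 3, 12], [196, 265, 3, 3, 9], [175, 266, 8, 5, 34], [191, 267, 3, 3, 9], [33, 275, 7, 6, 31], [29, 277, 3, 3, 9], [197, 276, 3, 3, 9], [201, 277, 3, 3, 9], [11, 281, 38, 25, 577], [27, 307, 11, 5, 43], [0, 319, 16, 25, 222], [28, 329, 6, 11, 51], [163, 355, 3, 3, 9], [237, 361, 23, 12, 190], [78, 365, 54, 55, 1273], [210, 365, 4, 3, 12], [216, 365, 16, 9, 67], [37, 367, 6, 4, 21], [116, 372, 5, 5, 24], [200, 386, 3, 4, 12], [274, 387, 7, 22, 96], [167, 401, 30, 19, 385], [150, 408, 16, 9, 79], [226, 409, 4, 3, 12], [233, 409, 5, 3, 15], [42, 415, 6, 5, 23], [226, 418, 3, 2, 6]]
```

View pics/ac.png

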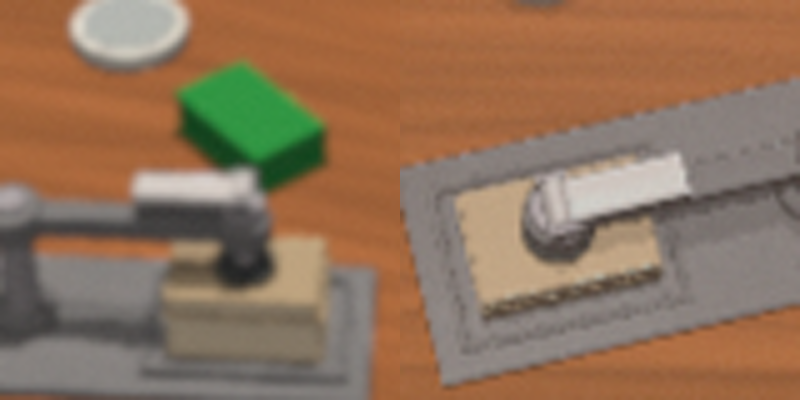

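View pics/ac2.png

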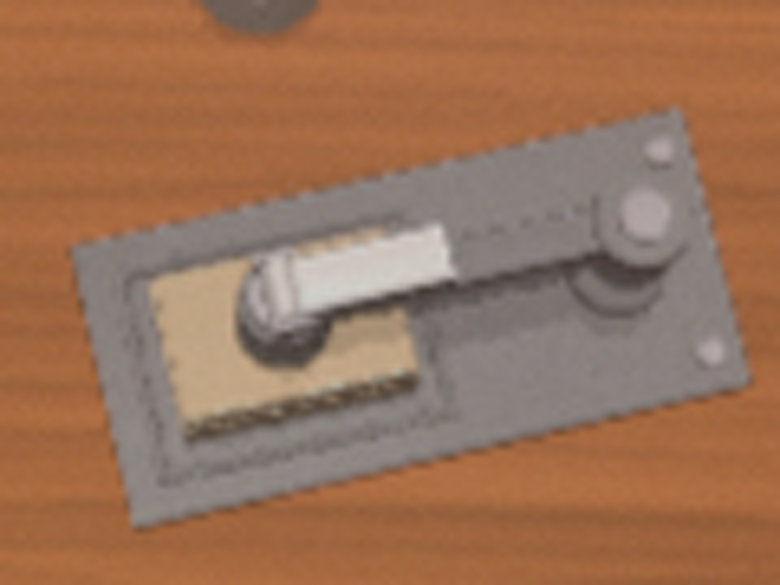

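View pics/full.png

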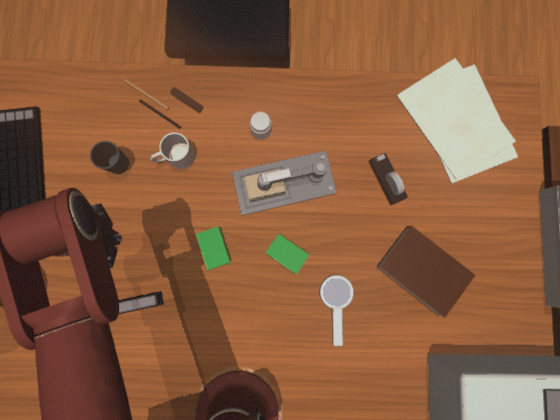

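```bash
python3 -c "
from h import *
print(job_done())"
```

```text
the job is handed in; nothing more can be done
None
```

The job is done and handed in at about 34 s of the 72 s allowed. Nothing was left touching the press.

- **Books:** The thick buff book was laid in the tray first and measured at (596.5, -55.7) mm, turned 14.1°, against a tray centre of (596.5, -56) at 14.6°. The thin one went on top at (597, -55), turned 13.1° with the arm partly hiding it. I checked both before going on.
- **Swing arm:** I pushed it home until it stopped moving against about 13 N.
- **Screw:** I turned it clockwise by the lever until the torque jumped from about 0 to 0.9 N·m. That happened at the heading where the lever folds towards the post.
- **Lever:** I folded it down to its stop, where it held against 14 N, then let go and withdrew. The last pictures show it lying level along the arm, with both books stacked squarely under the pad.
- **Rest of the desk:** The mug, pen pot, glue jar, tape, magnifier, tome and both green look-alikes look unmoved. The stapler was partly hidden by the arm, but what I could see of it is in place.

Three things disagreed with what I expected:

- **Fingertips:** They sat about 0–3 mm above the reported TCP height when nearly shut, not 19 mm ahead of it. Because of this the first grasp closed on top of the thick book at up to 17 N. The book did not visibly move, and I gripped again lower.
- **Lever start angle:** It looked about 10–15° further clockwise than "fully backed out" implies. The snug stop was still where expected.
- **Difference check:** The before-and-after picture comparison told me little, because the arm and its shadow dominated it. The check on the rest of the desk is by eye.

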